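# Stack and press filter cassettes in a sprung holder

### The arm

A 6-joint arm with a two-finger parallel gripper is mounted at the origin on a cart in front of the work surface, level with it; the furniture and walls round the work are solid. World frame = base frame: x ahead of the robot, y to its left, z up, the work surface at z = 0. Lengths are in m, angles in degrees, forces in N, time in s.
With the tool pointing down it reaches from about 0.25 to 0.725 m from the base axis. Payload 9.7 kg.
Tool frame: the origin (TCP) lies on the centre line of the jaws, within the pads' length; the fingertips stand 17 mm ahead of it and the grasp point (between the pads) lies 2 mm behind it (bot.tip_extent is the distance from the TCP to the fingertips, in m); z points along the fingers, y is the line along which they close (so a half turn about z gives the same grasp; the last joint's range is limited). The gripper opens to 85 mm and grips with 20 to 120 N. Pads are 22 mm wide; open, the fingers measure 114 mm over their backs; the gripper's body (76 mm by 85 mm) begins 54 mm behind the grasp point. The pads swing forward as they close: fully open they stand 13 mm farther back than shut.
Start: joints at [-73.167, 4.979, 10.078, 95.1, 0, 90], TCP at [0.159, -0.526, 0.248] pointing down, gripper open.
Joint ranges: [-179.16, 179.16], [-48.56, 103.87], [-65.8, 70.77], [-126.05, 130.52], [-82.76, 87.17], [-180, 180]. Speed limits (degrees/s): [127.2, 127.2, 147.25, 180, 180, 180].

### API

Orientations are given as [roll, pitch, yaw] about the fixed x, y, z axes, in that order (R = Rz(yaw) Ry(pitch) Rx(roll)).
In Python, from workcell import bot gives the robot as it stands.
- The arm moves only by the tool carry_out, never from a script. Its argument "moves" is text: rows parted by semicolons, each of 7 numbers parted by spaces: the shift along the tool's x, y, z in mm, then the turn, a rotation vector about the tool's x, y, z in degrees, then the finger opening in mm, from 0 to 85.4. A call has 1 to 20 rows; each row is the pose to reach, as a shift and turn from the pose commanded when the call began, along the tool's axes at that moment; what a row does not reach only later rows make up. A row lasts 1/10 s, in which the tool goes at most 50 mm and 8.59 degrees, less where a joint would pass 70% of its speed; a pose out of reach is approached as far as the arm can. A call with a gripper value outside its range is refused whole. The fingers move at their own pace and stop on an object; "force" is the grip in N (left out, the last holds). Time passes only in rows, so rows that repeat a pose let the fingers close. It gives the time, the measured TCP pose, the force, the opening and the grip force at its end, in the units of the state.
- bot.get_obs(): the state, without advancing time (a new reading comes with each control period).
- bot.camera(name): name is "side" or "top"; returns a dict with "img" (400x640x3 uint8, red, green, blue), "mtx" (3x3 intrinsics, pixels), "k1" (the pictures are not rectified: a ray, as slopes to the right and down, at radius r is drawn at 1 + k1 r^2 times it, then the intrinsics apply), "position" and "orientation" of the camera in the world. Camera axes: x right, y up, looking along -z (the intrinsics and any distortion apply to the point x, -y, -z); pixel columns grow to the right and rows downward; lengths in m; the calibration is good to about 2 mm. A picture is of the moment at which its call begins. There is no depth.
- bot.job_done(): hands the job in; it is judged then, once.
The state is a dict: "time": time; "q": joint angles; "qd": joint speeds; "joint_efforts": joint torques, N m; "ee_pos": TCP position; "tcp_rot": TCP orientation; "wrist_force": force on the tool from outside, world axes, zero at the start; "torque": the same for the moment, N m; "opening": finger opening in m; "grasp_force": force on a finger pad.
Only numpy, scipy, OpenCV 4.12 (cv2) and the standard library are available. Lean on these libraries where they do the work, as an engineer would, in place of code of your own. Each camera call takes 0.05 s, during which the arm holds its last target. There are 200 camera calls.

### The job

Stack all the flat filter cassettes on the bench, in any order, neatly on top of one another between the guides of the spring-plate holder; then hold the press block by its grip and push it squarely down on the stack until the spring plate bottoms out level, keep it there for about two seconds, and put the press block back standing flat in the middle of its black mat. The amber collecting jar must also end standing in the blue ring stand (before or after pressing), with the cassettes still stacked, and do not knock over or push away the wash bottle or the tape roll.

Things in the scene. Friction and masses are not known exactly. Their poses are not given: they have to be found in the camera images.
- holder: Filter-stack holder, fixed: grey base 210 x 110 x 14 mm (x, y, z) with a steel U-shaped guide at each end, up to z = 98 mm plus a 9 mm flared lip. Clear space between guides 156 mm along x, 62 mm along y; the guides' side lips cover only |x| over 64 mm, so the middle of both long sides is open for fingers. Origin: centre of underside, x along the long side, z up.
- plate_top (a point): Centre of the top of the holder's dark spring plate (150 x 56 mm), 34 mm above the bench when up; x along its long side, z its normal. Stack cassettes centred here, long side along the holder's x, either way round. The plate tilts a little if loaded off-centre or not squarely (about 1 N m/rad about x, 2.5 about y, at most 0.12 rad each).
- plate_carrier (a joint): How far the spring plate is pressed down, m: 0 up, 0.012 bottomed out (hard stop). It starts to move under about 7 N and bottoms out under about 16 N in all, the weight of cassettes and press block included; it springs up again when released.
- cassette_white: Filter cassette, a solid flat white slab 150 x 56 x 16 mm (x, y, z), 0.1 kg, lying flat on the bench at the start, with a grey seam round it and a grey panel on top. Origin at the centre of its underside, long side along x, z up; both ends are alike. May be absent.
- cassette_blue: Filter cassette, a solid flat blue slab 150 x 56 x 18 mm (x, y, z), 0.1 kg, lying flat on the bench at the start, with a grey seam round it and a grey panel on top. Origin at the centre of its underside, long side along x, z up; both ends are alike. May be absent.
- cassette_green: Filter cassette, a solid flat green slab 150 x 56 x 20 mm (x, y, z), 0.1 kg, lying flat on the bench at the start, with a grey seam round it and a grey panel on top. Origin at the centre of its underside, long side along x, z up; both ends are alike. May be absent.
- cassette_yellow: Filter cassette, a solid flat yellow slab 150 x 56 x 22 mm (x, y, z), 0.1 kg, lying flat on the bench at the start, with a grey seam round it and a grey panel on top. Origin at the centre of its underside, long side along x, z up; both ends are alike. May be absent.
- tamper: Press block, about 0.35 kg: flat steel-coloured foot 144 x 50 x 14 mm (x, y, z) with an upright black grip in its middle, 56 mm along x, 28 mm along y, z = 14 to 55 mm, red cap to 59 mm. Take the grip's flat sides (facing +-y) from above; fingertips may go down to z = 20 mm and, if they slip, come to rest on the foot. Origin: centre of the foot's underside, z up. Starts flat on its mat.
- mat: Flat black rubber mat 190 x 95 x 4 mm fixed to the bench, the parking place of the press block. Origin at the centre of its underside, x along its long side.
- jar: Closed amber collecting jar with white cap, 48 mm diameter, 85 mm tall, 0.12 kg, standing on the bench. Origin at the centre of its underside, z up.
- ring_stand: Fixed ring stand: dark disc 90 mm diameter, 6 mm thick, with an upright blue ring of 56 mm inner and 64 mm outer diameter on it, rim at z = 28 mm, inner floor at z = 7 mm. Origin at the centre of its underside.
- wash_bottle: Bystander: white wash bottle with blue cap, 60 x 92 x 192 mm, standing; origin under its centre.
- tape: Bystander: roll of tape 96 mm diameter, 25 mm tall, lying flat; origin under its centre.
Not all that is in view belongs to the job. There is more than one size of the jar; the job needs the smaller.

How it is judged:
By the outcome, as a careful person would: the job done as asked, in the order asked, and still so for the second after the job is handed in, with the robot touching nothing.
Of cassette_white, cassette_blue, cassette_green, cassette_yellow only 3 to 4 are there at a start; the rules pass over those that are not, and their reading is None.
At some moment in a run one of tamper may be knocked a few centimetres aside while the robot is not near it.
Once in a run the grip may slacken for a moment while it holds something.
It also fails if it takes over 210 s, if anything falls off the work surface, if the arm or the gripper's body presses on something with over 40 N, if the wrist force passes 120 N, or if a joint passes its speed limit or range.

## Working session

There is one attempt and no reset: what is moved stays moved. The work goes in short steps, Python scripts to look and compute and a tool call to move; the robot and the scene stay as the last step left them, time stands still between calls to the robot, and variables do not carry over. Pictures are saved under pics/ and viewed, at most 14 in all, crops included, and the job is handed in when it is done.

Besides the shell and the picture viewer there is one more tool, called after ">>>" in YAML: its name, and indented under it one key for each argument. carry_out: Moves the arm, as the interface text tells. Its arguments: {"type":"object","properties":{"moves":{"type":"string"},"force":{"type":"number"}},"required":["moves"]}

```bash
mkdir -p pics; ls; cat > h.py <<'E'
import numpy as np, cv2
from scipy.spatial.transform import Rotation as R
from workcell import bot
def cam(name,save=None):
    c=bot.camera(name)
    if save: cv2.imwrite('pics/'+save,cv2.cvtColor(c['img'],cv2.COLOR_RGB2BGR))
    return c
def rot(c):
    o=np.array(c['orientation'],float)
    return o if o.shape==(3,3) else R.from_euler('xyz',o,degrees=True).as_matrix()
def px2w(c,uv,z):
    uv=np.array(uv,float).reshape(-1,1,2)
    p=cv2.undistortPoints(uv,np.array(c['mtx'],float),np.array([c['k1'],0,0,0.]),None,None).reshape(-1,2)
    d=np.c_[p[:,0],-p[:,1],-np.ones(len(p))]@rot(c).T
    o=np.array(c['position']); return o+d*((z-o[2])/d[:,2])[:,None]
def w2px(c,P):
    P=(np.array(P,float).reshape(-1,3)-np.array(c['position']))@rot(c)
    s=np.c_[P[:,0]/-P[:,2],-P[:,1]/-P[:,2]]; s=s*(1+c['k1']*(s**2).sum(1))[:,None]
    m=np.array(c['mtx']); return s@np.diag([m[0,0],m[1,1]])+m[:2,2]
E
python3 - <<'E'
from h import *
for n in('top','side'):
    c=cam(n,n+'0.png'); print(n,c['mtx'],c['k1'],c['position'],c['orientation'])
print(bot.get_obs())
E
```

```text
pics
top [[496.53720611   0.         320.45573145]
 [  0.         496.53720611 197.22724506]
 [  0.           0.           1.        ]] -0.1456596137157581 [ 0.28648355 -0.01086671  1.60740761] [ 11.55461371  -0.21054358 -83.76110525]
side [[440.28433061   0.         313.72513299]
 [  0.         440.28433061 197.77119958]
 [  0.           0.           1.        ]] -0.002251854211564894 [ 0.27749542 -1.2552899   0.88794739] [ 56.56513385   1.1244079  -14.96232787]
{'time': 0.1, 'q': array([-7.31666236e+01,  5.00828937e+00,  1.00379236e+01,  9.51027848e+01,
       -1.28762157e-04,  9.00016531e+01]), 'qd': array([-0.01339011, -0.10356673,  0.15044503,  0.14411172,  0.06532178,
        0.10502625]), 'joint_efforts': array([-9.64844694e-04, -5.21562302e+01,  4.65653658e+01,  1.60133449e-02,
       -5.33555817e-05,  1.09775007e-05]), 'ee_pos': array([ 0.15921155, -0.5262281 ,  0.24764113]), 'tcp_rot': array([-1.79926850e+02,  1.30872546e-04,  1.68317235e+01]), 'wrist_force': array([-0.81115735,  0.84202553,  0.72122341]), 'torque': array([ 0.00351195,  0.01926927, -0.04883964]), 'grasp_force': 0.0, 'opening': 0.08545793803744212}
```

View pics/top0.png

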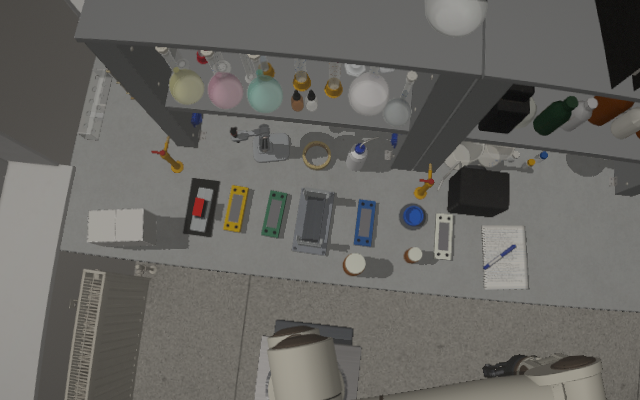

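View pics/side0.png

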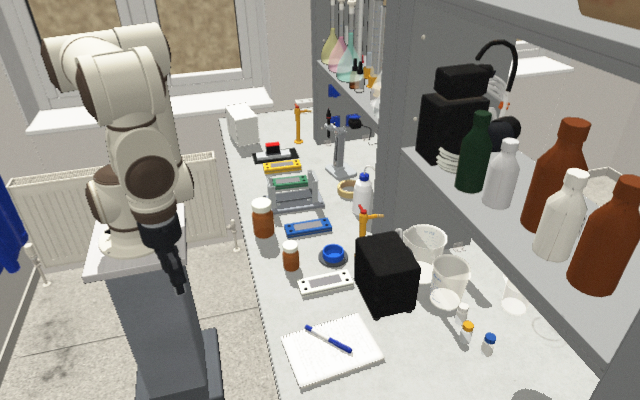

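Top view: mat with tamper at about (200,207), yellow (236,208), green (275,214), holder (315,222), blue (366,222), ring (412,216), white (444,236), small jar (412,255), large jar (354,264), bottle (358,157) and tape (316,155). All four cassettes are present.

```bash
cat >> h.py <<'E'
H=dict(white=.016,blue=.018,green=.020,yellow=.022)
BOX=dict(yellow=(218,178,254,238),green=(256,184,294,246),blue=(348,194,384,252),white=(428,206,462,266),ring=(395,200,432,232),red=(185,190,212,225))
def mask(img,name,box):
    hsv=cv2.cvtColor(img,cv2.COLOR_RGB2HSV); h,s,v=[hsv[...,i].astype(int) for i in range(3)]
    m={'yellow':(h>15)&(h<35)&(s>120),'green':(h>60)&(h<95)&(s>80),'blue':(h>98)&(h<125)&(s>110),'white':(v>178)&(s<40),'ring':(h>98)&(h<130)&(s>110),'red':((h<8)|(h>172))&(s>130)}[name]
    o=np.zeros(m.shape,np.uint8); x0,y0,x1,y1=box; o[y0:y1,x0:x1]=m[y0:y1,x0:x1]; return o
def rect(c,name,z,box=None):
    m=mask(c['img'],name,box or BOX[name]); n,l,st,_=cv2.connectedComponentsWithStats(m,connectivity=8)
    m=(l==1+st[1:,4].argmax()).astype(np.uint8)
    pts=cv2.findContours(m,cv2.RETR_EXTERNAL,cv2.CHAIN_APPROX_NONE)[0]; pts=np.vstack(pts).reshape(-1,2)
    P=px2w(c,pts,z)[:,:2]*1000; (cx,cy),(w,h),a=cv2.minAreaRect(P.astype(np.float32))
    if w<h: a-=90
    a=(a+90)%180-90
    return np.round([cx,cy,max(w,h),min(w,h),a,m.sum()],1),m
E
python3 - <<'E'
from h import *
c=cam('top')
for n,z in [*H.items(),('ring',.028),('red',.063)]:
    print(n,rect(c,n,z)[0])
b=cv2.cvtColor(c['img'],cv2.COLOR_RGB2BGR)
a=cv2.resize(b[172:282,180:340],None,fx=5,fy=5,interpolation=cv2.INTER_CUBIC)
d=cv2.resize(b[172:282,330:490],None,fx=5,fy=5,interpolation=cv2.INTER_CUBIC)
cv2.imwrite('pics/a.png',a);cv2.imwrite('pics/d.png',d)
E
```

```text
Traceback (most recent call last):
  File "h.py", line 28, in rect
    m=(l==1+st[1:,4].argmax()).astype(np.uint8)
            ~~~~~~~~~~~~~~~^^
ValueError: attempt to get argmax of an empty sequence
```

```bash
sed -i "s/'white':(v>178)/'white':(v>WV)/; s/^H=/WV=205\nH=/" h.py
python3 - <<'E'
import h
from h import *
c=cam('top')
b=cv2.cvtColor(c['img'],cv2.COLOR_RGB2BGR)
g=cv2.cvtColor(b,cv2.COLOR_BGR2GRAY)[206:266,428:462]
h.WV=cv2.threshold(g,0,255,cv2.THRESH_OTSU)[0]; print(h.WV, np.percentile(g,[5,50,80,95]))
a=cv2.resize(b[172:282,180:340],None,fx=5,fy=5,interpolation=cv2.INTER_CUBIC)
d=cv2.resize(b[172:282,330:490],None,fx=5,fy=5,interpolation=cv2.INTER_CUBIC)
cv2.imwrite('pics/a.png',a);cv2.imwrite('pics/d.png',d)
for n,z in [*H.items(),('ring',.028),('red',.063)]:
    try: print(n,rect(c,n,z)[0])
    except Exception as e: print(n,e)
E
```

```text
105.0 [ 42. 122. 136. 163.]
white [ 528.6 -397.2  195.6  110.4    3.9 1466. ]
blue [ 543.1 -131.9  148.2   54.6   -1.2  425. ]
green [539.4 163.3 146.9  53.8  -4.7 364. ]
yellow [543.2 289.3 149.5  56.8  -3.3 484. ]
ring [ 581.9 -287.1   66.1   61.7  -39.8  325. ]
red [527.8 403.5  58.6  31.   -5.  171. ]
```

View pics/a.png

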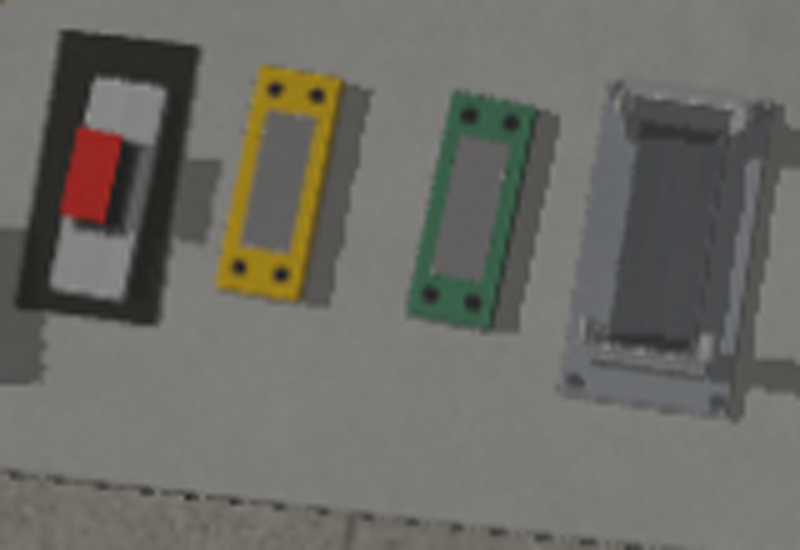

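View pics/d.png

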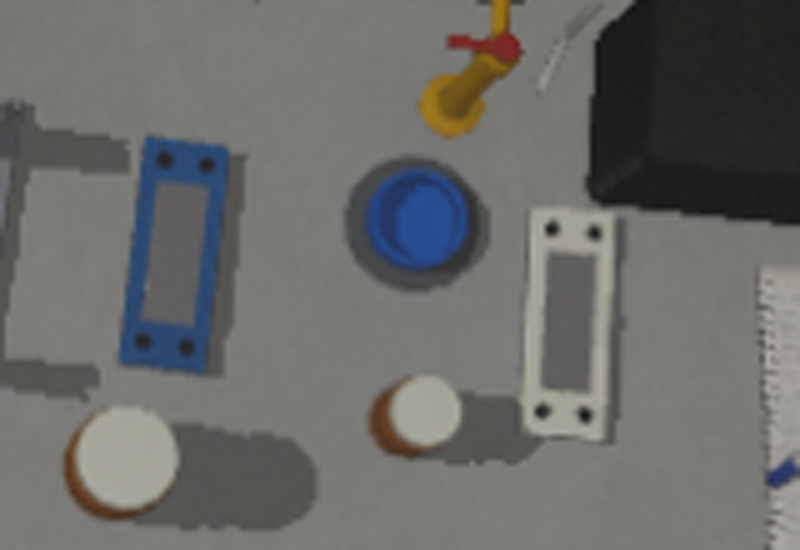

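Crops: four corner bolts of the holder base at about a(574,381), (718,402), (617,92), (762,108). The dark spring plate spans a(610–740,125–350). In crop d the jar cap is centred at (425,411), the ring at (418,218) and the white cassette at (570,322).

```bash
sed -i 's/^WV=.*/WV=150/' h.py
python3 - <<'E'
from h import *
c=cam('top')
print(rect(c,'white',.016)[0])
print('cap',rect(c,'white',.085,(400,242,426,266))[0])
f=lambda L,o:[((x+.5)/5-.5+o,(y+.5)/5-.5+172) for x,y in L]
print('bolts',(px2w(c,f([(574,381),(718,402),(617,92),(762,108)],180),.014)*1000).round(1).tolist())
hsv=cv2.cvtColor(c['img'],cv2.COLOR_RGB2HSV)[...,2]
print(hsv[205:242:3,296:334].tolist())
# mat: dark
m=np.zeros(hsv.shape,np.uint8); m[170:245,180:224]=(hsv<62)[170:245,180:224]
pts=np.vstack(cv2.findContours(m,cv2.RETR_EXTERNAL,cv2.CHAIN_APPROX_NONE)[0]).reshape(-1,2)
print('mat',cv2.minAreaRect((px2w(c,pts,.004)[:,:2]*1000).astype(np.float32)))
s=cam('side')
b=cv2.cvtColor(s['img'],cv2.COLOR_RGB2BGR)
cv2.imwrite('pics/s1.png',cv2.resize(b[135:305,225:385],None,fx=5,fy=3.5,interpolation=cv2.INTER_CUBIC))
E
```

```text
[ 526.  -391.3  146.8   52.8    0.7  334. ]
cap [ 451.6 -290.9   40.    36.8  -40.   137. ]
bolts [[436.9, 83.9, 14.0], [433.6, -9.5, 14.0], [628.8, 78.4, 14.0], [628.5, -17.5, 14.0]]
[[124, 125, 108, 106, 105, 106, 106, 107, 108, 106, 88, 72, 72, 72, 72, 73, 74, 74, 74, 73, 74, 73, 73, 73, 73, 71, 72, 74, 69, 76, 77, 77, 79, 111, 112, 110, 78, 84], [121, 122, 106, 105, 106, 106, 106, 106, 107, 105, 83, 73, 72, 72, 72, 74, 73, 73, 73, 73, 73, 74, 73, 73, 73, 73, 73, 75, 77, 77, 77, 77, 78, 111, 110, 108, 79, 85], [125, 106, 113, 106, 106, 106, 107, 107, 107, 104, 73, 74, 72, 71, 73, 73, 73, 73, 73, 73, 74, 74, 74, 74, 73, 71, 75, 68, 77, 78, 76, 77, 79, 113, 111, 86, 85, 84], [124, 104, 106, 106, 106, 106, 106, 106, 105, 82, 74, 72, 72, 72, 73, 73, 74, 73, 74, 75, 76, 75, 74, 75, 75, 75, 79, 78, 79, 78, 78, 78, 90, 113, 112, 76, 85, 86], [118, 112, 104, 104, 106, 106, 106, 106, 104, 74, 73, 71, 72, 72, 74, 74, 73, 72, 74, 75, 74, 74, 75, 74, 74, 74, 65, 78, 77, 79, 78, 81, 110, 110, 94, 77, 85, 86], [109, 106, 106, 106, 106, 106, 106, 106, 85, 73, 73, 72, 72, 74, 73, 74, 73, 74, 74, 
[... 639 characters left out ...]
74, 74, 73, 75, 76, 76, 75, 75, 75, 75, 69, 77, 78, 78, 77, 79, 110, 111, 81, 84, 85, 88, 124, 123], [120, 100, 98, 103, 109, 108, 81, 74, 74, 73, 73, 73, 74, 74, 74, 74, 75, 75, 75, 74, 75, 75, 75, 75, 77, 78, 79, 79, 80, 112, 112, 111, 76, 85, 87, 124, 123, 124], [125, 85, 86, 83, 85, 94, 69, 68, 68, 67, 68, 68, 68, 69, 69, 69, 70, 75, 76, 73, 74, 75, 75, 68, 92, 92, 86, 80, 80, 112, 109, 91, 85, 84, 87, 124, 125, 124], [113, 104, 104, 101, 114, 126, 96, 104, 86, 78, 81, 91, 95, 73, 75, 60, 57, 52, 54, 54, 55, 62, 81, 97, 127, 129, 100, 80, 111, 110, 111, 72, 85, 84, 88, 122, 122, 123]]
mat ((538.1234741210938, 408.0296325683594), (95.08568572998047, 188.15118408203125), 89.58165740966797)
```

View pics/s1.png

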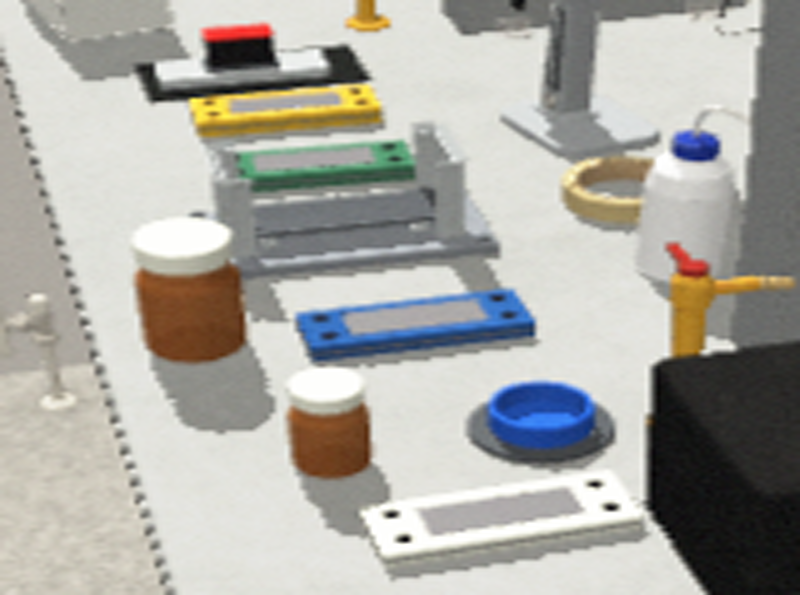

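Side view: the same objects from the wash side, guides upright at both holder ends, nothing standing between holder and cassettes. Set up the move helper and start with white.

```bash
cat >> h.py <<'E'
def go(x,y,z,yaw):
    "tool-frame shift (mm) and turn (deg) from the present pose to TCP x,y,z mm, tool down at yaw"
    o=bot.get_obs(); R0=R.from_euler('xyz',o['tcp_rot'],degrees=True)
    d=R0.inv().apply(np.array([x,y,z])-o['ee_pos']*1000)
    r=(R0.inv()*R.from_euler('xyz',[180,0,yaw],degrees=True)).as_rotvec(degrees=True)
    print('at',(o['ee_pos']*1000).round(1),o['tcp_rot'].round(2),'open',round(o['opening']*1000,1),'t',round(o['time'],1),'F',np.round(o['wrist_force'],1)); print('go',d.round(1),r.round(2))
E
python3 - <<'E'
from h import *
c=cam('top'); print(bot.tip_extent)
L=[(305.6,205),(305.2,211),(304.4,217),(303.2,223),(302.6,229)];Rr=[(324,205),(323,211),(322,217),(321,223),(320.2,229)]
l=px2w(c,L,.034)[:,:2]*1000;r=px2w(c,Rr,.034)[:,:2]*1000
print(l.round(1).tolist(),r.round(1).tolist()); k=(l+r)/2; p=np.polyfit(k[:,0],k[:,1],1); print('mid',k.mean(0),np.degrees(np.arctan(p[0])),np.polyval(p,532))
# side-view check of cassettes and ring
s=cam('side')
for n,b in dict(yellow=(260,158,304,176),green=(270,172,312,190),blue=(283,216,334,240),ring=(321,242,346,265)).items():
    print(n,rect(s,n,H.get(n,.024),b)[0])
print('cap top side',px2w(s,[(225+327/5,135+383/3.5)],.085)*1000)
go(526,-391,150,0.5)
E
```

```text
0.017
[[576.2, 63.2], [556.6, 62.2], [536.9, 62.5], [517.1, 64.1], [497.7, 63.8]] [[582.7, 4.2], [562.8, 5.3], [543.0, 6.4], [523.4, 7.5], [503.8, 7.9]]
mid [540.01662205  34.70305154] -1.8432690919518693 34.96104422004965
yellow [537.  278.9 148.4  94.7  -3.5 321. ]
green [542.2 157.2 129.8  57.6  -4.4 139. ]
blue [ 5.382e+02 -1.402e+02  1.480e+02  7.190e+01 -2.000e-01  3.820e+02]
ring [ 575.9 -291.2   82.1   63.2   73.8  340. ]
cap top side [[ 449.95348805 -290.736368     85.        ]]
at [ 159.3 -526.4  248.2] [-179.99    0.     16.83] open 85.3 t 0.4 F [0.2 0.4 0.4]
go [390.3 -23.4  98.2] [-1.000e-02  0.000e+00  1.633e+01]
```

>>> carry_out:
  moves: "390 -23 0 0 0 16.3 85;390 -23 0 0 0 16.3 85;390 -23 0 0 0 16.3 85;390 -23 0 0 0 16.3 85;390 -23 0 0 0 16.3 85;390 -23 0 0 0 16.3 85;390 -23 0 0 0 16.3 85;390 -23 0 0 0 16.3 85;390 -23 0 0 0 16.3 85;390 -23 98 0 0 16.3 85;390 -23 98 0 0 16.3 85;390 -23 98 0 0 16.3 85;390 -23 98 0 0 16.3 85;390 -23 98 0 0 16.3 85;390 -23 98 0 0 16.3 85;390 -23 98 0 0 16.3 85"
  force: 60

```text
time: 2.0
ee_pos: [0.5266, -0.3922, 0.1528]
tcp_rot: [179.9, -0.2, 0.5]
wrist_force: [0.7, -0.4, -0.2]
opening: 0.0852
grasp_force: 0.0
```

```bash
python3 - <<'E'
from h import *
c=cam('top'); s=cam('side')
b=cv2.cvtColor(c['img'],cv2.COLOR_RGB2BGR); sb=cv2.cvtColor(s['img'],cv2.COLOR_RGB2BGR)
A=cv2.resize(b[182:260,286:342],None,fx=7,fy=7,interpolation=cv2.INTER_CUBIC)
B=cv2.resize(sb[235:310,290:370],None,fx=5,fy=546/75,interpolation=cv2.INTER_CUBIC)
cv2.imwrite('pics/e.png',np.hstack([np.clip(A*1.4,0,255).astype(np.uint8),B]))
go(526,-391,20,0.5)
E
```

```text
at [ 526.3 -391.9  151.6] [ 1.7993e+02 -9.0000e-02  5.3000e-01] open 85.0 t 2.1 F [-0.3 -0.1  1.3]
go [ -0.5  -1.  131.6] [ 0.07 -0.09  0.03]
```

View pics/e.png

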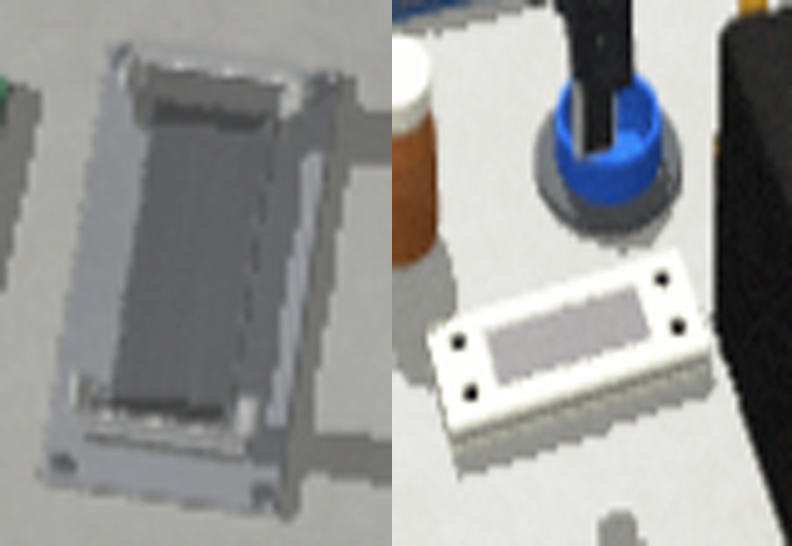

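```bash
python3 - <<'E'
from h import *
c=cam('top')
f=lambda L:[((x+.5)/7-.5+286,(y+.5)/7-.5+182) for x,y in L]
for nm,L,z in(('corn',[(41,480),(115,42),(348,72),(285,510)],.014),('bolt',[(63,463),(262,490),(122,58),(322,80)],.014),('nearrim',[(82,437),(240,447)],.107),('farrim',[(140,63),(298,78)],.107),('farplate',[(150,127),(277,130)],.034)):
    P=px2w(c,f(L),z)[:,:2]*1000; print(nm,P.round(1).tolist(),P.mean(0).round(1))
    if len(P)==4: print(np.linalg.norm(P[0]-P[1]).round(1),np.linalg.norm(P[0]-P[3]).round(1))
E
```

```text
corn [[428.3, 92.5], [636.5, 82.6], [634.2, -27.7], [426.9, -20.2]] [531.5  31.8]
208.5 112.7
bolt [[437.2, 83.4], [434.9, -8.7], [629.3, 78.4], [629.0, -16.0]] [532.6  34.3]
92.2 216.1
nearrim [[440.5, 71.1], [443.7, 2.6]] [442.1  36.8]
farrim [[607.9, 65.0], [608.8, -5.1]] [608.3  30. ]
farplate [[594.0, 60.7], [599.0, 2.2]] [596.5  31.5]
```

>>> carry_out:
  moves: "0 -1 40 0 0 0 85;0 -1 80 0 0 0 85;0 -1 110 0 0 0 85;0 -1 125 0 0 0 85;0 -1 130 0 0 0 85;0 -1 130 0 0 0 85;0 -1 130 0 0 0 85"

```text
time: 2.85
ee_pos: [0.5268, -0.3911, 0.0223]
tcp_rot: [179.9, -0.1, 0.5]
wrist_force: [0.5, 0.5, -0.4]
opening: 0.0852
grasp_force: 0.0
```

```bash
python3 - <<'E'
from h import *
c=cam('top')
for z,ox in((.034,75),(.034,78),(.098,78),(.107,78),(.107,82),(.098,-78),(.107,-78),(.107,-82)):
    a=np.radians(-1.9); P=[532+ox*np.cos(a),34+ox*np.sin(a),z*1000]
    p=w2px(c,np.array(P)/1000)[0]; print(z,ox,((p-[286,182]+.5)*7-.5).round())
go(527,-391,18,0.5)
E
```

```text
0.034 75 [216. 106.]
0.034 78 [217. 100.]
0.098 78 [216.  71.]
0.107 78 [216.  67.]
0.107 82 [217.  58.]
0.098 -78 [165. 417.]
0.107 -78 [165. 415.]
0.107 -82 [163. 424.]
at [ 526.8 -391.2   22.3] [ 1.799e+02 -1.300e-01  5.300e-01] open 85.0 t 2.9 F [ 0.2  0.7 -0.6]
go [ 0.2 -0.2  4.3] [ 0.1  -0.13  0.03]
```

>>> carry_out:
  moves: "0 0 3 0 0 0 50;0 0 3 0 0 0 50;0 0 3 0 0 0 50;0 0 3 0 0 0 50;0 0 3 0 0 0 50;0 0 3 0 0 0 50;0 0 3 0 0 0 50;0 0 3 0 0 0 50;0 0 3 0 0 0 50;0 0 3 0 0 0 50"
  force: 60

```text
time: 3.9
ee_pos: [0.5262, -0.3907, 0.0181]
tcp_rot: [180.0, -0.1, 0.5]
wrist_force: [-0.6, 0.6, 6.0]
opening: 0.0548
grasp_force: 64.8
```

>>> carry_out:
  moves: "0 0 -20 0 0 0 50;0 0 -60 0 0 0 50;0 0 -110 0 0 0 50;0 0 -150 0 0 0 50;0 0 -180 0 0 0 50;0 0 -180 0 0 0 50"

```text
time: 4.5
ee_pos: [0.527, -0.3913, 0.2024]
tcp_rot: [179.8, -0.3, 0.5]
wrist_force: [0.5, 0.6, 0.1]
opening: 0.0545
grasp_force: 64.2
```

```bash
python3 - <<'E'
from h import *
go(532,34,150,-1.9)
s=cam('side'); b=cv2.cvtColor(s['img'],cv2.COLOR_RGB2BGR)
o=bot.get_obs()['ee_pos']
# cassette long edge seen from side: bottom-face corners expected
for dx in(-75,75): print(w2px(s,[o+np.array([dx/1000,-.028,-.0181])])[0].round(1))
h=cv2.cvtColor(s['img'],cv2.COLOR_RGB2HSV); m=((h[...,2]>150)&(h[...,1]<40)).astype(np.uint8)
cv2.imwrite('pics/f.png',cv2.resize(b[120:320,240:440],None,fx=3,fy=3))
E
```

```text
at [ 527.  -391.3  202.4] [179.76  -0.32   0.53] open 54.5 t 4.5 F [0.5 0.6 0.1]
go [   8.7 -425.5   50.7] [ 0.24 -0.33  2.43]
[300.2 245.9]
[356.9 235.4]
```

View pics/f.png

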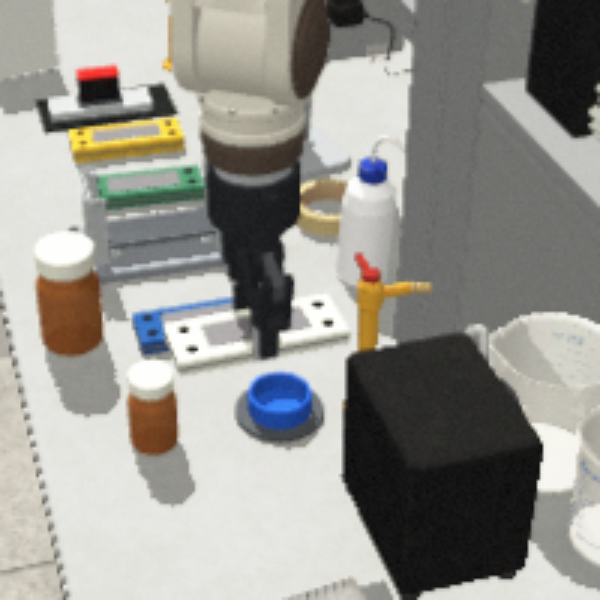

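White is held level; its lower corners at full-image (300,243) and (356,232) match the expected centring to about 1 mm. Carry to the holder.

>>> carry_out:
  moves: "9 -50 0 0 0 2.4 50;9 -100 0 0 0 2.4 50;9 -150 0 0 0 2.4 50;9 -200 0 0 0 2.4 50;9 -250 0 0 0 2.4 50;9 -300 0 0 0 2.4 50;9 -350 0 0 0 2.4 50;9 -400 0 0 0 2.4 50;9 -425 0 0 0 2.4 50;9 -425 0 0 0 2.4 50;9 -425 0 0 0 2.4 50;9 -425 0 0 0 2.4 50;9 -425 40 0 0 2.4 50;9 -425 51 0 0 2.4 50;9 -425 51 0 0 2.4 50;9 -425 51 0 0 2.4 50;9 -425 51 0 0 2.4 50"

```text
time: 6.25
ee_pos: [0.5317, 0.0079, 0.1478]
tcp_rot: [-178.9, -0.1, 0.3]
wrist_force: [-0.4, 0.3, -1.0]
opening: 0.0541
grasp_force: 68.8
```

```bash
python3 - <<'E'
from h import *
go(532,34,53,-1.9)
s=cam('side'); b=cv2.cvtColor(s['img'],cv2.COLOR_RGB2BGR)
t=cam('top'); tb=cv2.cvtColor(t['img'],cv2.COLOR_RGB2BGR)
cv2.imwrite('pics/g.png',np.hstack([cv2.resize(b[130:230,250:350],(400,400),interpolation=cv2.INTER_CUBIC),cv2.resize(tb[172:272,270:370],(400,400),interpolation=cv2.INTER_CUBIC)]))
E
```

```text
at [531.7   7.9 147.8] [-1.7888e+02 -9.0000e-02  3.4000e-01] open 54.1 t 6.2 F [-0.4  0.3 -1. ]
go [  0.3 -24.3  95.3] [-1.12 -0.07  2.24]
```

View pics/g.png

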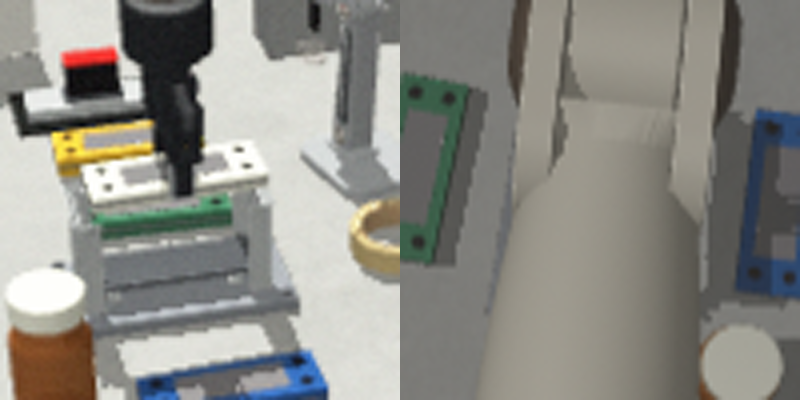

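White is over the holder but still short in y. Finish the hover.

>>> carry_out:
  moves: "0 -25 0 -1.1 0 2.2 50;0 -25 0 -1.1 0 2.2 50;0 -25 0 -1.1 0 2.2 50;0 -25 0 -1.1 0 2.2 50;0 -25 0 -1.1 0 2.2 50;0 -25 0 -1.1 0 2.2 50"

```text
time: 6.95
ee_pos: [0.531, 0.0077, 0.1467]
tcp_rot: [-178.9, 0.1, 0.3]
wrist_force: [-0.2, 0.7, -0.8]
opening: 0.0543
grasp_force: 68.8
```

```bash
python3 - <<'E'
from h import *
go(532,34,53,-1.9)
s=cam('side'); go(532,34,53,-1.9)
E
```

```text
at [531.    7.7 146.7] [-1.789e+02  7.000e-02  3.300e-01] open 54.3 t 7.0 F [-0.2  0.7 -0.8]
go [  1.3 -24.5  94.2] [-1.1   0.09  2.23]
at [531.    7.7 146.7] [-1.789e+02  7.000e-02  3.300e-01] open 54.1 t 7.0 F [ 0.3  0.1 -1.5]
go [  1.2 -24.5  94.2] [-1.1   0.09  2.23]
```

```bash
python3 - <<'E'
from h import *
o=bot.get_obs(); print(o['q'].round(2),o['qd'].round(2),o['joint_efforts'].round(1))
E
```

```text
[  0.27   1.62  -4.66  83.78   1.1  179.94] [-0.03 -0.14  0.1  -0.01  0.05  0.04] [  0.  -49.4  47.5   0.    0.1   0. ]
```

Joint 6 sits at its 180° limit, so I'll turn the tool half a turn; the cassettes are symmetric.

>>> carry_out:
  moves: "0 -5 -30 -1.1 0 -8 50;0 -5 -30 -1.1 0 -16 50;0 -5 -30 -1.1 0 -24 50;0 -5 -30 -1.1 0 -32 50;0 -5 -30 -1 0 -40 50;0 -5 -30 -1 0 -48 50;0 -5 -30 -1 0 -56 50;0 -5 -30 -1 0 -64 50;0 -5 -30 -1 0 -72 50;0 -5 -30 0 0 -80 50;0 -5 -30 0 0 -88 50;0 -5 -30 0 0 -96 50;0 -5 -30 0 0 -104 50;0 -5 -30 0 0 -112 50;0 -5 -30 0 0 -120 50;0 -5 -30 0 0 -120 50;0 -5 -30 0 0 -120 50"

```text
time: 8.7
ee_pos: [0.531, 0.0121, 0.1769]
tcp_rot: [179.5, -1.0, 120.1]
wrist_force: [-0.1, 0.0, -1.3]
opening: 0.0543
grasp_force: 68.9
```

```bash
python3 - <<'E'
from h import *
go(532,34,150,178.1)
E
```

```text
at [531.   12.1 176.9] [179.51  -0.99 120.1 ] open 54.3 t 8.7 F [-0.1  0.  -1.3]
go [18.  11.6 27.3] [  0.95  -0.65 -58.01]
```

>>> carry_out:
  moves: "18 11.6 0 1 -0.6 -8 50;18 11.6 0 1 -0.6 -16 50;18 11.6 0 1 -0.6 -24 50;18 11.6 0 1 -0.6 -32 50;18 11.6 0 1 -0.6 -40 50;18 11.6 0 1 -0.6 -48 50;18 11.6 0 1 -0.6 -56 50;18 11.6 0 1 -0.6 -58 50;18 11.6 27 1 -0.6 -58 50;18 11.6 27 1 -0.6 -58 50;18 11.6 27 1 -0.6 -58 50;18 11.6 27 1 -0.6 -58 50"

```text
time: 9.9
ee_pos: [0.5322, 0.034, 0.1513]
tcp_rot: [-180.0, -0.0, 178.3]
wrist_force: [0.4, -0.6, -0.6]
opening: 0.054
grasp_force: 68.8
```

```bash
python3 - <<'E'
from h import *
go(532,34,54,178.1)
s=cam('side')
a=np.radians(-1.9); o=bot.get_obs()['ee_pos']
for dx in(-75,75): print(w2px(s,[o+np.array([dx*np.cos(a)+28*np.sin(a),dx*np.sin(a)-28*np.cos(a),-18])/1000])[0].round(1))
h=cv2.cvtColor(s['img'],cv2.COLOR_RGB2HSV).astype(int); m=((h[...,2]>165)&(h[...,1]<40)).astype(np.uint8)
n,l,st,ce=cv2.connectedComponentsWithStats(m[150:200,258:330]); print((st+[258,150,0,0,0]).tolist())
b=cv2.cvtColor(s['img'],cv2.COLOR_RGB2BGR)
cv2.imwrite('pics/i.png',cv2.resize(b[140:220,255:335],(600,600),interpolation=cv2.INTER_CUBIC))
E
```

```text
at [532.2  34.  151.3] [-179.99   -0.    178.26] open 54.0 t 9.9 F [ 0.4 -0.6 -0.6]
go [ 0.2 -0.  97.3] [-0.01 -0.    0.16]
[272.4 178. ]
[315.9 172.2]
[[258, 150, 72, 50, 1889], [263, 150, 9, 2, 11], [297, 150, 33, 50, 1023], [265, 154, 11, 6, 56], [269, 163, 21, 13, 174], [258, 164, 13, 36, 319], [272, 164, 1, 1, 1], [293, 173, 15, 6, 29], [275, 175, 17, 3, 19], [270, 177, 2, 1, 2], [277, 178, 22, 5, 48], [272, 186, 1, 1, 1], [299, 189, 4, 1, 4], [282, 191, 7, 2, 10], [290, 190, 2, 2, 4], [293, 190, 3, 1, 3], [276, 192, 5, 2, 6], [307, 199, 1, 1, 1]]
```

View pics/i.png

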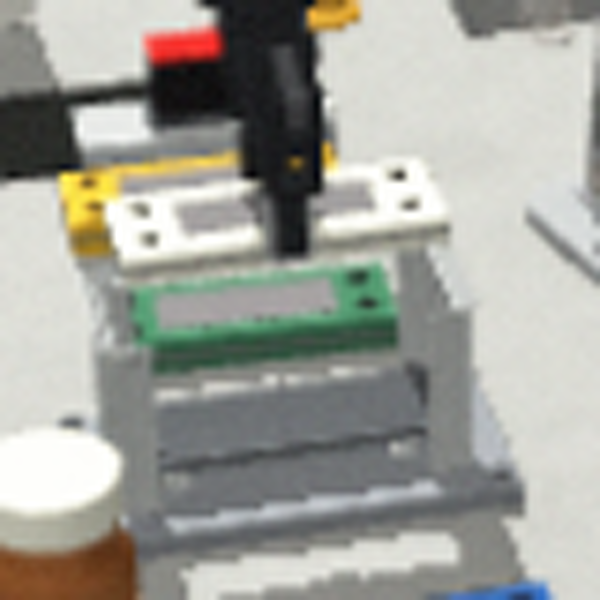

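```bash
python3 - <<'E'
from h import *
s=cam('side'); a=np.radians(-1.9)
for x,y,z in[(-64,-33,34),(-64,-33,98),(64,-33,34),(64,-33,98),(-105,-55,0),(105,-55,0),(105,-55,14),(105,55,14)]:
    P=np.array([532+x*np.cos(a)-y*np.sin(a),34+x*np.sin(a)+y*np.cos(a),z])/1000
    p=w2px(s,[P])[0]; print(x,y,z,((p-[255,140]+.5)*7.5-.5).round())
E
```

```text
-64 -33 34 [173. 475.]
-64 -33 98 [164. 358.]
64 -33 34 [443. 437.]
64 -33 98 [440. 320.]
-105 -55 0 [ 98. 575.]
105 -55 0 [539. 509.]
105 -55 14 [539. 485.]
105 55 14 [484. 364.]
```

Side view: white hovers centred within about 2 mm of the guides, with the holder slightly towards -x. Descend with a 1 mm correction and watch the force.

>>> carry_out:
  moves: "1 0 15 0 0 0.2 50;1 0 25 0 0 0.2 50;1 0 32 0 0 0.2 50;1 0 39 0 0 0.2 50;1 0 45 0 0 0.2 50;1 0 50 0 0 0.2 50;1 0 50 0 0 0.2 50"

```text
time: 10.7
ee_pos: [0.5309, 0.0348, 0.0996]
tcp_rot: [179.9, -0.1, 178.1]
wrist_force: [1.2, 6.1, 0.9]
opening: 0.0543
grasp_force: 69.5
```

>>> carry_out:
  moves: "0 1.5 0 0 0 0 50;0 1.5 10 0 0 0 50;0 1.5 20 0 0 0 50;0 1.5 30 0 0 0 50;0 1.5 38 0 0 0 50;0 1.5 42 0 0 0 50;0 1.5 42 0 0 0 50"

```text
time: 11.4
ee_pos: [0.5306, 0.0354, 0.0576]
tcp_rot: [-180.0, -0.1, 178.1]
wrist_force: [0.1, 0.9, -0.3]
opening: 0.0541
grasp_force: 69.4
```

>>> carry_out:
  moves: "0 0.3 3 0 0 0 50;0 0.3 5 0 0 0 50;0 0.3 5 0 0 0 50;0 0.3 5 0 0 0 70;0 0.3 5 0 0 0 70;0 0.3 5 0 0 0 70;0 0.3 5 0 0 0 70;0 0.3 -25 0 0 0 75;0 0.3 -65 0 0 0 80;0 0.3 -100 0 0 0 80;0 0.3 -140 0 0 0 80;0 0.3 -140 0 0 0 80"

```text
time: 12.6
ee_pos: [0.5328, 0.036, 0.204]
tcp_rot: [180.0, 0.4, 178.1]
wrist_force: [1.0, -0.2, -1.0]
opening: 0.0801
grasp_force: 0.0
```

```bash
python3 - <<'E'
from h import *
o=bot.get_obs(); print(o['q'].round(1))
go(542,-132,150,179)
s=cam('side'); b=cv2.cvtColor(s['img'],cv2.COLOR_RGB2BGR)
cv2.imwrite('pics/j.png',cv2.resize(b[140:220,255:335],(480,480),interpolation=cv2.INTER_CUBIC))
E
```

```text
[ 3.9  1.7  1.7 89.6 -0.   5.7]
at [532.8  36.  204. ] [179.97   0.4  178.13] open 80.1 t 12.6 F [ 1.  -0.2 -1. ]
go [ -14.3 -167.6   54. ] [ 0.03  0.4  -0.87]
```

View pics/j.png

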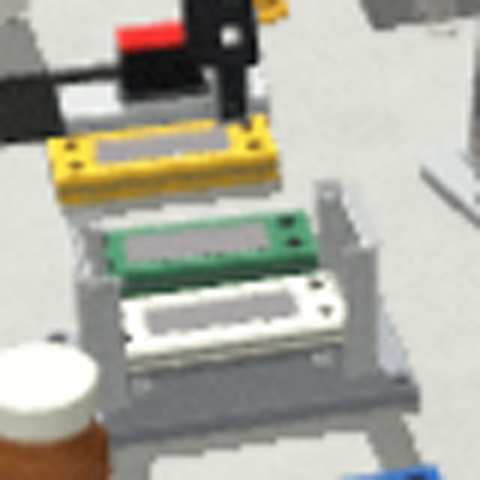

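White is seated flat between the guides. Next blue.

>>> carry_out:
  moves: "-11 -50 0 0 0.4 -0.9 85;-11 -100 0 0 0.4 -0.9 85;-11 -140 0 0 0.4 -0.9 85;-11 -168 0 0 0.4 -0.9 85;-11 -168 0 0 0.4 -0.9 85;-11 -168 40 0 0.4 -0.9 85;-11 -168 80 0 0.4 -0.9 85;-11 -168 120 0 0.4 -0.9 85;-11 -168 140 0 0.4 -0.9 85;-11 -168 140 0 0.4 -0.9 85;-11 -168 140 0 0.4 -0.9 85"

```text
time: 13.75
ee_pos: [0.5363, -0.1319, 0.0584]
tcp_rot: [180.0, -0.5, 179.1]
wrist_force: [-0.3, -0.2, 0.3]
opening: 0.0849
grasp_force: 0.0
```

```bash
python3 - <<'E'
from h import *
go(542.5,-132,19.5,178.8)
E
```

```text
at [ 536.3 -131.9   58.4] [179.99  -0.5  179.06] open 84.9 t 13.8 F [-0.3 -0.2  0.3]
go [-6.6  0.  38.8] [ 0.   -0.5   0.26]
```

>>> carry_out:
  moves: "-6.5 0 15 0 -0.5 0.3 85;-6.5 0 28 0 -0.5 0.3 85;-6.5 0 36 0 -0.5 0.3 85;-6.5 0 39 0 -0.5 0.3 85;-6.5 0 39 0 -0.5 0.3 50;-6.5 0 39 0 -0.5 0.3 50;-6.5 0 39 0 -0.5 0.3 50;-6.5 0 39 0 -0.5 0.3 50;-6.5 0 39 0 -0.5 0.3 50;-6.5 0 39 0 -0.5 0.3 50;-6.5 0 39 0 -0.5 0.3 50"

```text
time: 14.85
ee_pos: [0.5432, -0.1327, 0.0204]
tcp_rot: [-180.0, 0.1, 178.7]
wrist_force: [-0.2, -0.8, 6.7]
opening: 0.0545
grasp_force: 64.4
```

```bash
python3 - <<'E'
from h import *
go(531,35.7,160,178.1)
E
```

```text
at [ 543.2 -132.7   20.4] [-1.7997e+02  1.3000e-01  1.7873e+02] open 54.5 t 14.8 F [-0.2 -0.8  6.7]
go [  15.6  168.  -139.8] [-0.03  0.13  0.63]
```

>>> carry_out:
  moves: "0 0 -40 0 0 0 50;0 0 -90 0 0 0 50;0 0 -140 0 0 0 50;15.5 50 -140 0 0 0.6 50;15.5 100 -140 0 0 0.6 50;15.5 150 -140 0 0 0.6 50;15.5 168 -140 0 0 0.6 50;15.5 168 -140 0 0 0.6 50;15.5 168 -140 0 0 0.6 50;15.5 168 -140 0 0 0.6 50;15.5 168 -140 0 0 0.6 50"

```text
time: 15.95
ee_pos: [0.5308, 0.0347, 0.1592]
tcp_rot: [-180.0, 0.0, 178.0]
wrist_force: [0.3, -0.2, -1.3]
opening: 0.0542
grasp_force: 64.0
```

```bash
python3 - <<'E'
from h import *
go(531,35.7,71.5,178.1)
E
```

```text
at [530.8  34.7 159.2] [-1.7998e+02  3.0000e-02  1.7804e+02] open 54.2 t 15.9 F [ 0.3 -0.2 -1.3]
go [-0.1  1.  87.7] [-0.02  0.03 -0.06]
```

>>> carry_out:
  moves: "0 1 15 0 0 0 50;0 1 28 0 0 0 50;0 1 38 0 0 0 50;0 1 48 0 0 0 50;0 1 58 0 0 0 50;0 1 68 0 0 0 50;0 1 78 0 0 0 50;0 1 84 0 0 0 50;0 1 84 0 0 0 50"

```text
time: 16.85
ee_pos: [0.5303, 0.0367, 0.0742]
tcp_rot: [-180.0, -0.0, 178.1]
wrist_force: [-0.6, 0.2, -0.8]
opening: 0.0541
grasp_force: 64.0
```

>>> carry_out:
  moves: "-0.5 -0.5 2 0 0 0 50;-0.5 -0.5 3.5 0 0 0 50;-0.5 -0.5 3.5 0 0 0 50;-0.5 -0.5 3.5 0 0 0 70;-0.5 -0.5 3.5 0 0 0 70;-0.5 -0.5 3.5 0 0 0 70;-0.5 -0.5 3.5 0 0 0 70;-0.5 -0.5 -20 0 0 0 75;-0.5 -0.5 -60 0 0 0 85;-0.5 -0.5 -100 0 0 0 85;-0.5 -0.5 -100 0 0 0 85;-0.5 -0.5 -100 0 0 0 85;-0.5 -0.5 -100 0 0 0 85"

```text
time: 18.15
ee_pos: [0.5308, 0.0362, 0.174]
tcp_rot: [-180.0, -0.1, 178.1]
wrist_force: [1.1, -0.0, -0.8]
opening: 0.0851
grasp_force: 0.0
```

```bash
python3 - <<'E'
from h import *
c=cam('top')
for n in('green','yellow'): print(n,rect(c,n,H[n])[0])
print('red',rect(c,'red',.063)[0])
go(540,163,60,175.5)
E
```

```text
green [539.4 163.4 146.9  53.4  -4.6 316. ]
yellow [543.3 290.2 149.5  58.5  -3.3 495. ]
red [558.8 379.1  52.2  29.6   6.3 150. ]
at [530.7  36.2 173.8] [-1.7998e+02 -8.0000e-02  1.7813e+02] open 85.0 t 18.2 F [ 0.3 -0.1 -0.5]
go [ -5.4 127.  113.7] [-0.03 -0.08  2.63]
```

The tamper was knocked to about (559,379); I'll re-measure it when needed. Now green.

>>> carry_out:
  moves: "-5.4 50 0 0 0 2.6 85;-5.4 100 0 0 0 2.6 85;-5.4 127 0 0 0 2.6 85;-5.4 127 0 0 0 2.6 85;-5.4 127 40 0 0 2.6 85;-5.4 127 80 0 0 2.6 85;-5.4 127 114 0 0 2.6 85;-5.4 127 114 0 0 2.6 85;-5.4 127 114 0 0 2.6 85;-5.4 127 114 0 0 2.6 85"

```text
time: 19.2
ee_pos: [0.5418, 0.163, 0.0633]
tcp_rot: [180.0, 0.2, 175.5]
wrist_force: [0.3, -0.8, 0.2]
opening: 0.0848
grasp_force: 0.0
```

```bash
python3 - <<'E'
from h import *
go(539.5,163.3,20.5,175.4)
E
```

```text
at [541.8 163.   63.3] [1.7997e+02 1.7000e-01 1.7551e+02] open 84.8 t 19.2 F [ 0.3 -0.8  0.2]
go [ 2.5  0.1 42.8] [0.04 0.17 0.11]
```

>>> carry_out:
  moves: "1.8 0 15 0 0 0 85;1.8 0 28 0 0 0 85;1.8 0 38 0 0 0 85;1.8 0 42.5 0 0 0 85;1.8 0 42.5 0 0 0 50;1.8 0 42.5 0 0 0 50;1.8 0 42.5 0 0 0 50;1.8 0 42.5 0 0 0 50;1.8 0 42.5 0 0 0 50;1.8 0 42.5 0 0 0 50;1.8 0 42.5 0 0 0 50"

```text
time: 20.3
ee_pos: [0.5395, 0.1633, 0.0194]
tcp_rot: [180.0, 0.1, 175.5]
wrist_force: [0.3, 0.7, 6.2]
opening: 0.0541
grasp_force: 65.2
```

```bash
python3 - <<'E'
from h import *
go(531,36,180,178.1)
E
```

```text
at [539.5 163.3  19.4] [1.7998e+02 1.0000e-01 1.7553e+02] open 54.1 t 20.3 F [0.3 0.7 6.2]
go [  -1.7 -127.5 -160.6] [ 0.02  0.1  -2.57]
```

>>> carry_out:
  moves: "0 0 -40 0 0 0 50;0 0 -90 0 0 0 50;0 0 -140 0 0 0 50;0 0 -160 0 0 0 50;-1.7 -50 -160 0 0 -2.6 50;-1.7 -100 -160 0 0 -2.6 50;-1.7 -127.5 -160 0 0 -2.6 50;-1.7 -127.5 -160 0 0 -2.6 50;-1.7 -127.5 -160 0 0 -2.6 50;-1.7 -127.5 -160 0 0 -2.6 50;-1.7 -127.5 -160 0 0 -2.6 50"

```text
time: 21.4
ee_pos: [0.5308, 0.0369, 0.1785]
tcp_rot: [-180.0, 0.0, 178.2]
wrist_force: [-0.5, 0.3, -0.9]
opening: 0.0546
grasp_force: 64.5
```

```bash
python3 - <<'E'
from h import *
go(531,36,91,178.1)
E
```

```text
at [530.8  36.9 178.5] [-1.7999e+02  2.0000e-02  1.7821e+02] open 54.6 t 21.4 F [-0.5  0.3 -0.9]
go [-0.2 -0.8 87.5] [-0.01  0.02  0.11]
```

>>> carry_out:
  moves: "0 -0.8 20 0 0 0.1 50;0 -0.8 35 0 0 0.1 50;0 -0.8 45 0 0 0.1 50;0 -0.8 55 0 0 0.1 50;0 -0.8 65 0 0 0.1 50;0 -0.8 75 0 0 0.1 50;0 -0.8 83 0 0 0.1 50;0 -0.8 86 0 0 0.1 50;0 -0.8 86 0 0 0.1 50"

```text
time: 22.3
ee_pos: [0.5306, 0.035, 0.0923]
tcp_rot: [-180.0, 0.0, 178.0]
wrist_force: [0.0, 0.2, -0.4]
opening: 0.0546
grasp_force: 64.5
```

>>> carry_out:
  moves: "0 0.6 3 0 0 0 50;0 0.6 4.5 0 0 0 50;0 0.6 4.5 0 0 0 50;0 0.6 4.5 0 0 0 70;0 0.6 4.5 0 0 0 70;0 0.6 4.5 0 0 0 70;0 0.6 4.5 0 0 0 70;0 0.6 -20 0 0 0 70;0 0.6 -60 0 0 0 70;0 0.6 -85 0 0 0 70;0 0.6 -85 0 0 0 70;0 0.6 -85 0 0 0 70;0 0.6 -85 0 0 0 70"

```text
time: 23.6
ee_pos: [0.5303, 0.0357, 0.1765]
tcp_rot: [-180.0, -0.1, 178.0]
wrist_force: [-0.1, 0.2, 0.1]
opening: 0.0702
grasp_force: 0.0
```

```bash
python3 - <<'E'
from h import *
c=cam('top')
print(rect(c,'yellow',.022)[0],rect(c,'red',.063)[0])
go(543,290,70,176.7)
E
```

```text
[543.4 290.  149.7  58.2  -2.7 491. ] [558.8 379.1  52.2  29.6   6.3 150. ]
at [530.2  35.7 176.4] [-1.7998e+02 -7.0000e-02  1.7803e+02] open 70.0 t 23.6 F [-0.2 -0.5 -0.2]
go [ -4.2 254.7 106.3] [-0.02 -0.07  1.33]
```

>>> carry_out:
  moves: "-4 50 0 0 0 1.3 70;-4 100 0 0 0 1.3 70;-4 150 0 0 0 1.3 70;-4 200 0 0 0 1.3 70;-4 255 0 0 0 1.3 70;-4 255 0 0 0 1.3 70;-4 255 0 0 0 1.3 70;-4 255 40 0 0 1.3 70;-4 255 80 0 0 1.3 70;-4 255 106 0 0 1.3 70;-4 255 106 0 0 1.3 70;-4 255 106 0 0 1.3 70;-4 255 106 0 0 1.3 70"

```text
time: 24.95
ee_pos: [0.5446, 0.2901, 0.0739]
tcp_rot: [179.9, 0.2, 176.7]
wrist_force: [-0.3, -0.1, -0.1]
opening: 0.0699
grasp_force: 0.0
```

```bash
python3 - <<'E'
from h import *
go(543,290.5,20.5,176.9)
E
```

```text
at [544.6 290.1  73.9] [179.93   0.18 176.68] open 69.9 t 24.9 F [-0.3 -0.1 -0.1]
go [ 1.8  0.2 53.4] [ 0.07  0.18 -0.22]
```

>>> carry_out:
  moves: "1.3 0.5 20 0 0 -0.2 70;1.3 0.5 35 0 0 -0.2 70;1.3 0.5 47 0 0 -0.2 70;1.3 0.5 53 0 0 -0.2 70;1.3 0.5 53 0 0 -0.2 50;1.3 0.5 53 0 0 -0.2 50;1.3 0.5 53 0 0 -0.2 50;1.3 0.5 53 0 0 -0.2 50;1.3 0.5 53 0 0 -0.2 50;1.3 0.5 53 0 0 -0.2 50;1.3 0.5 53 0 0 -0.2 50"

```text
time: 26.05
ee_pos: [0.5423, 0.2909, 0.0187]
tcp_rot: [-180.0, 0.0, 176.9]
wrist_force: [0.9, -0.2, -0.7]
opening: 0.0548
grasp_force: 65.5
```

```bash
python3 - <<'E'
from h import *
go(531,36,190,178.1)
E
```

```text
at [542.3 290.9  18.7] [-1.7999e+02  3.0000e-02  1.7693e+02] open 54.8 t 26.1 F [ 0.9 -0.2 -0.7]
go [  -2.5 -255.2 -171.3] [-0.01  0.03 -1.17]
```

>>> carry_out:
  moves: "0 0 -40 0 0 0 50;0 0 -90 0 0 0 50;0 0 -140 0 0 0 50;0 0 -171 0 0 0 50;-2.5 -50 -171 0 0 -1.2 50;-2.5 -100 -171 0 0 -1.2 50;-2.5 -150 -171 0 0 -1.2 50;-2.5 -200 -171 0 0 -1.2 50;-2.5 -255 -171 0 0 -1.2 50;-2.5 -255 -171 0 0 -1.2 50;-2.5 -255 -171 0 0 -1.2 50;-2.5 -255 -171 0 0 -1.2 50;-2.5 -255 -171 0 0 -1.2 50;-2.5 -255 -171 0 0 -1.2 50"

```text
time: 27.45
ee_pos: [0.5311, 0.0375, 0.1896]
tcp_rot: [-180.0, 0.0, 178.2]
wrist_force: [-0.3, -0.4, -0.6]
opening: 0.0548
grasp_force: 65.6
```

```bash
python3 - <<'E'
from h import *
go(531,36,110,178.1)
E
```

```text
at [531.1  37.5 189.6] [-1.7999e+02  2.0000e-02  1.7824e+02] open 54.8 t 27.4 F [-0.3 -0.4 -0.6]
go [ 0.1 -1.5 79.6] [-0.01  0.02  0.14]
```

>>> carry_out:
  moves: "0 -1.5 20 0 0 0.1 50;0 -1.5 35 0 0 0.1 50;0 -1.5 48 0 0 0.1 50;0 -1.5 58 0 0 0.1 50;0 -1.5 66 0 0 0.1 50;0 -1.5 73 0 0 0.1 50;0 -1.5 78 0 0 0.1 50;0 -1.5 78 0 0 0.1 50"

```text
time: 28.25
ee_pos: [0.5309, 0.0348, 0.1112]
tcp_rot: [180.0, 0.0, 178.0]
wrist_force: [-0.7, 1.6, -1.7]
opening: 0.0547
grasp_force: 65.7
```

>>> carry_out:
  moves: "0 0.9 3 0 0 0 50;0 0.9 4 0 0 0 50;0 0.9 4 0 0 0 50;0 0.9 4 0 0 0 70;0 0.9 4 0 0 0 70;0 0.9 4 0 0 0 70;0 0.9 4 0 0 0 70;0 0.9 -20 0 0 0 70;0 0.9 -60 0 0 0 70;0 0.9 -90 0 0 0 70;0 0.9 -90 0 0 0 70;0 100 -90 0 0 0 70;0 150 -90 0 0 0 70;0 150 -90 0 0 0 70;0 150 -90 0 0 0 70;0 150 -90 0 0 0 70"

```text
time: 29.85
ee_pos: [0.5358, 0.1856, 0.2008]
tcp_rot: [-179.9, -0.0, 178.2]
wrist_force: [1.1, -1.1, 0.9]
opening: 0.0702
grasp_force: 0.0
```

```bash
python3 - <<'E'
from h import *
c=cam('top'); s=cam('side')
b=cv2.cvtColor(s['img'],cv2.COLOR_RGB2BGR); tb=cv2.cvtColor(c['img'],cv2.COLOR_RGB2BGR)
cv2.imwrite('pics/k.png',np.hstack([cv2.resize(b[130:220,250:340],(400,400),interpolation=cv2.INTER_CUBIC),cv2.resize(tb[170:250,180:260],(400,400),interpolation=cv2.INTER_CUBIC)]))
print(rect(c,'red',.059)[0]); 
v=cv2.cvtColor(c['img'],cv2.COLOR_RGB2HSV); 
print(rect(s,'red',.059,(262,136,300,160))[0])
go(560,379,120,186)
E
```

```text
[559.5 380.1  52.3  29.5   6.3 147. ]
[556.5 380.1  56.6  38.7   3.8  56. ]
at [536.  184.  201.3] [-179.96    0.    178.01] open 70.1 t 29.9 F [-0.5 -0.9  0.4]
go [-17.2 195.8  81.1] [-0.04  0.   -7.99]
```

View pics/k.png

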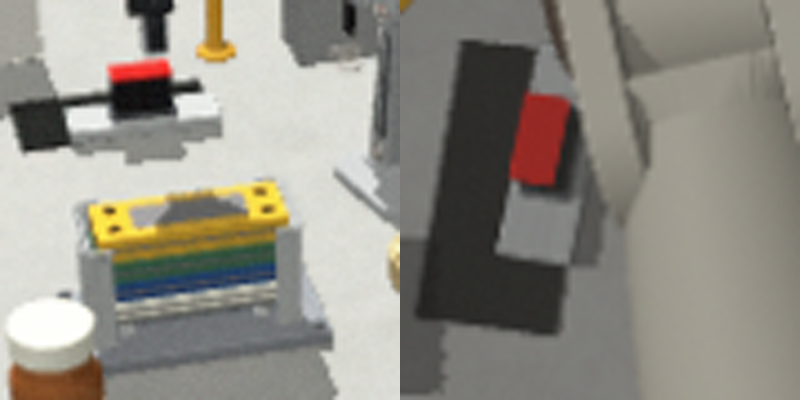

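The cassettes are stacked neatly, yellow on top. The tamper overhangs the mat's near edge: in the right crop its foot's left edge runs (537,48) to (497,252) and the bottom-right corner is (570,266). The cap spans (512–570, 95–185).

```bash
python3 - <<'E'
from h import *
c=cam('top')
f=lambda L:[((x-400+.5)/5-.5+180,(y+.5)/5-.5+170) for x,y in L]
P=px2w(c,f([(537,48),(497,252),(570,266)]),.018)[:,:2]*1000; print(P.round(1))
d=P[0]-P[1]; print('foot len',np.hypot(*d),'ang',np.degrees(np.arctan2(d[1],d[0])),'w',np.hypot(*(P[2]-P[1])),'ctr',(P[0]+P[2])/2)
Q=px2w(c,f([(526,94),(512,178),(553,186),(569,98)]),.063)[:,:2]*1000; print(Q.round(1),Q.mean(0)); d=Q[0]+Q[3]-Q[1]-Q[2]; print(np.degrees(np.arctan2(d[1],d[0])))
M=px2w(c,f([(462,42),(418,318),(558,333)]),.004)[:,:2]*1000; d=M[0]-M[1]; print('mat',M.round(1),np.degrees(np.arctan2(d[1],d[0])),(M[0]+M[2])/2)
E
```

```text
[[629.6 399.1]
 [491.4 404.4]
 [487.7 355. ]]
foot len 138.3650210566715 ang -2.1770790401930116 w 49.52098384654154 ctr [558.64671388 377.0845618 ]
[[589.1 389.9]
 [533.9 390.4]
 [531.7 363.3]
 [589.5 361.7]] [561.04276873 376.31892605]
-1.033570820674671
mat [[631.3 454.2]
 [443.8 453.8]
 [444.7 359.6]] 0.12041224763793452 [538.00696575 406.91839142]
```

>>> carry_out:
  moves: "-19 50 0 0 0 -0.5 80;-19 100 0 0 0 -0.5 80;-19 150 0 0 0 -0.5 80;-19 193 0 0 0 -0.5 80;-19 193 0 0 0 -0.5 80;-19 193 0 0 0 -0.5 80;-19 193 40 0 0 -0.5 80;-19 193 80 0 0 -0.5 80;-19 193 100 0 0 -0.5 80;-19 193 100 0 0 -0.5 80;-19 193 100 0 0 -0.5 80;-19 193 100 0 0 -0.5 80"

```text
time: 31.2
ee_pos: [0.5629, 0.3765, 0.1043]
tcp_rot: [179.9, 0.2, 178.5]
wrist_force: [1.0, -0.7, 0.9]
opening: 0.0801
grasp_force: 0.0
```

```bash
python3 - <<'E'
from h import *
go(560,377,47,178.5)
E
```

```text
at [562.9 376.5 104.3] [179.9    0.19 178.47] open 80.1 t 31.2 F [ 1.  -0.7  0.9]
go [ 3.2  0.3 57.2] [ 0.09  0.19 -0.03]
```

>>> carry_out:
  moves: "2.5 0.5 20 0 0 0 80;2.5 0.5 38 0 0 0 80;2.5 0.5 50 0 0 0 80;2.5 0.5 56 0 0 0 80;2.5 0.5 56 0 0 0 80;2.5 0.5 56 0 0 0 20;2.5 0.5 56 0 0 0 20;2.5 0.5 56 0 0 0 20;2.5 0.5 56 0 0 0 20;2.5 0.5 56 0 0 0 20;2.5 0.5 56 0 0 0 20;2.5 0.5 56 0 0 0 20;2.5 0.5 56 0 0 0 20;2.5 0.5 56 0 0 0 20"
  force: 90

```text
time: 32.6
ee_pos: [0.5597, 0.3779, 0.0465]
tcp_rot: [179.9, 0.1, 178.5]
wrist_force: [0.1, 1.6, 6.0]
opening: 0.0278
grasp_force: 88.2
```

```bash
python3 - <<'E'
from h import *
go(531,36,200,178.1)
E
```

```text
at [559.7 377.9  46.5] [1.7994e+02 1.0000e-01 1.7854e+02] open 27.8 t 32.6 F [0.1 1.6 6. ]
go [  19.7 -342.4 -154. ] [0.06 0.1  0.44]
```

>>> carry_out:
  moves: "0 0 -30 0 0 0 20;0 0 -70 0 0 0 20;0 0 -115 0 0 0 20;0 0 -154 0 0 0 20;20 -40 -154 0 0 0.4 20;20 -85 -154 0 0 0.4 20;20 -130 -154 0 0 0.4 20;20 -175 -154 0 0 0.4 20;20 -220 -154 0 0 0.4 20;20 -265 -154 0 0 0.4 20;20 -310 -154 0 0 0.4 20;20 -342 -154 0 0 0.4 20;20 -342 -154 0 0 0.4 20;20 -342 -154 0 0 0.4 20;20 -342 -154 0 0 0.4 20;20 -342 -154 0 0 0.4 20;20 -342 -154 0 0 0.4 20"

```text
time: 34.3
ee_pos: [0.5305, 0.0369, 0.1995]
tcp_rot: [-180.0, 0.0, 178.2]
wrist_force: [-1.0, -0.9, -2.8]
opening: 0.0281
grasp_force: 89.5
```

```bash
python3 - <<'E'
from h import *
go(531,36,156,178.1)
s=cam('side'); b=cv2.cvtColor(s['img'],cv2.COLOR_RGB2BGR)
cv2.imwrite('pics/l.png',cv2.resize(b[130:220,245:335],(585,585),interpolation=cv2.INTER_CUBIC))
a=np.radians(-1.9); o=bot.get_obs()['ee_pos']*1000
for dx,dy,dz in((-72,-25,-42.5),(72,-25,-42.5),(-72,-25,-28.5),(72,-25,-28.5)):
    p=w2px(s,[(o+np.array([dx*np.cos(a)-dy*np.sin(a),dx*np.sin(a)+dy*np.cos(a),dz]))/1000])[0]; print(((p-[245,130]+.5)*6.5-.5).round())
E
```

```text
at [530.5  36.9 199.5] [-1.7999e+02  1.0000e-02  1.7821e+02] open 28.1 t 34.3 F [-1.  -0.9 -2.8]
go [-0.5 -0.9 43.5] [-0.01  0.01  0.11]
[178. 269.]
[451. 234.]
[176. 246.]
[451. 210.]
```

View pics/l.png

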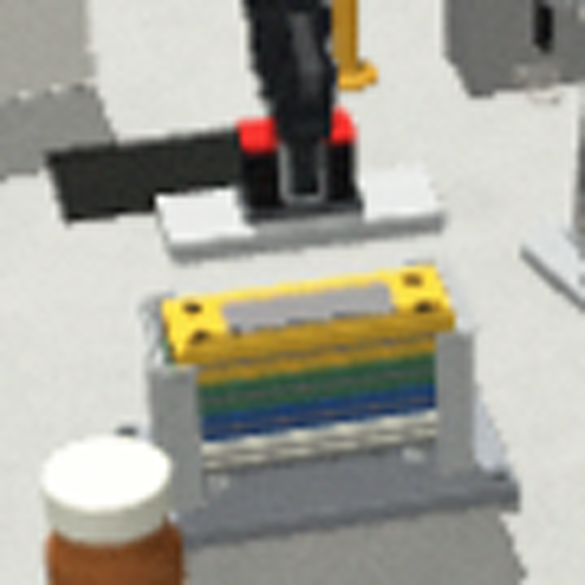

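The foot's front edge spans (175–443) px above yellow's (175–453), so allowing for height it is centred on the stack. Lower and press.

>>> carry_out:
  moves: "-0.3 -0.9 15 0 0 0.1 20;-0.3 -0.9 27 0 0 0.1 20;-0.3 -0.9 35 0 0 0.1 20;-0.3 -0.9 41 0 0 0.1 20;-0.3 -0.9 45 0 0 0.1 20;-0.3 -0.9 47 0 0 0.1 20;-0.3 -0.9 47 0 0 0.1 20;-0.3 -0.9 47 0 0 0.1 20"

```text
time: 35.15
ee_pos: [0.5311, 0.0351, 0.1535]
tcp_rot: [-180.0, 0.1, 178.0]
wrist_force: [0.1, -0.2, -1.0]
opening: 0.0281
grasp_force: 95.7
```

```bash
python3 - <<'E'
from h import *
go(531,36,141,178.1)
E
```

```text
at [531.1  35.1 153.5] [-1.7999e+02  1.1000e-01  1.7803e+02] open 28.1 t 35.1 F [ 0.1 -0.2 -1. ]
go [ 0.2  0.9 12.5] [-0.01  0.11 -0.07]
```

>>> carry_out:
  moves: "0 0.4 1 0 0 0 20;0 0.4 2 0 0 0 20;0 0.4 4 0 0 0 20;0 0.4 6 0 0 0 20;0 0.4 8 0 0 0 20;0 0.4 8 0 0 0 20"

```text
time: 35.75
ee_pos: [0.5309, 0.0356, 0.1447]
tcp_rot: [180.0, 0.0, 178.0]
wrist_force: [0.2, -0.4, 4.9]
opening: 0.0283
grasp_force: 131.9
```

```bash
python3 - <<'E'
from h import *
go(531,36,141,178.1); print(bot.get_obs()['torque'].round(2))
E
```

```text
at [530.9  35.6 144.7] [1.8000e+02 4.0000e-02 1.7803e+02] open 28.3 t 35.8 F [ 0.2 -0.4  4.9]
go [-0.1  0.4  3.7] [-0.    0.04 -0.07]
[-0.12 -0.03 -0.08]
```

>>> carry_out:
  moves: "0 0 1 0 0 0 20;0 0 2 0 0 0 20;0 0 3 0 0 0 20;0 0 4 0 0 0 20;0 0 4 0 0 0 20;0 0 4 0 0 0 20"

```text
time: 36.35
ee_pos: [0.5306, 0.0357, 0.1403]
tcp_rot: [180.0, -0.0, 178.0]
wrist_force: [0.4, 1.5, 1.6]
opening: 0.0269
grasp_force: 88.4
```

>>> carry_out:
  moves: "0 0 1 0 0 0 20;0 0 2 0 0 0 20;0 0 3 0 0 0 20;0 0 3 0 0 0 20;0 0 3 0 0 0 20"

```text
time: 36.85
ee_pos: [0.5308, 0.0356, 0.1377]
tcp_rot: [-180.0, 0.0, 178.0]
wrist_force: [-1.0, 2.0, 2.3]
opening: 0.0268
grasp_force: 88.6
```

```bash
python3 - <<'E'
from h import *
s=cam('side'); b=cv2.cvtColor(s['img'],cv2.COLOR_RGB2BGR)
cv2.imwrite('pics/m.png',cv2.resize(b[130:220,245:335],(585,585),interpolation=cv2.INTER_CUBIC))
o=bot.get_obs(); print(o['wrist_force'].round(1),o['torque'].round(2),o['ee_pos'].round(4))
E
```

```text
[-1.8  2.6  2.9] [ 0.62  0.43 -0.04] [0.5308 0.0356 0.1378]
```

View pics/m.png

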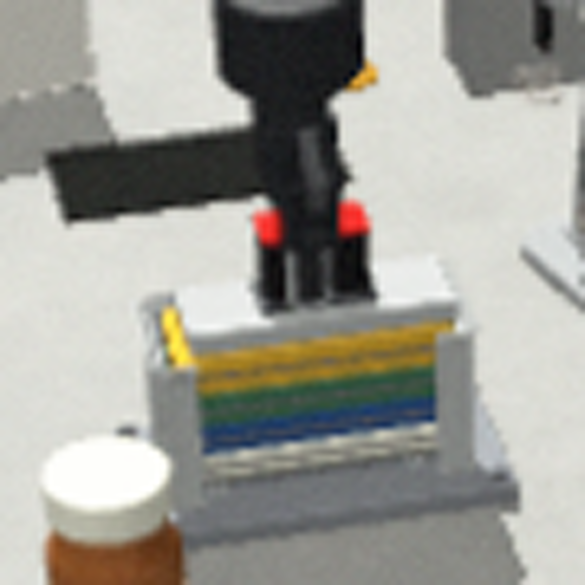

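The grip slackened and slid down the press block: the foot spans (192–455) px, about 4 mm towards +x of the stack. Release, clear the view, and re-measure.

>>> carry_out:
  moves: "0 0 -3 0 0 0 20;0 0 -3 0 0 0 60;0 0 -3 0 0 0 60;0 0 -3 0 0 0 60;0 0 -3 0 0 0 60;0 0 -3 0 0 0 60;0 0 -30 0 0 0 60;0 0 -70 0 0 0 60;0 0 -90 0 0 0 60;0 0 -90 0 0 0 60;0 -50 -90 0 0 0 60;0 -100 -90 0 0 0 60;0 -150 -90 0 0 0 60;0 -200 -90 0 0 0 60;0 -230 -90 0 0 0 60;0 -230 -90 0 0 0 60;0 -230 -90 0 0 0 60;0 -230 -90 0 0 0 60"

```text
time: 38.7
ee_pos: [0.5228, -0.1936, 0.2272]
tcp_rot: [180.0, -0.0, 178.1]
wrist_force: [-0.6, 0.9, -0.1]
opening: 0.06
grasp_force: 0.0
```

```bash
python3 - <<'E'
from h import *
c=cam('top'); s=cam('side')
r,m=rect(c,'red',.169,(290,190,340,245)); print('red top',r)
r2,m2=rect(s,'red',.169,(270,150,310,180)); print('red side',r2)
y,my=rect(c,'yellow',.110,(290,180,340,260)); print('yellow',y)
ys,xs=np.nonzero(m); print('red px',xs.min(),xs.max(),ys.min(),ys.max())
t=bot.get_obs(); print(t['wrist_force'].round(1))
g=cv2.cvtColor(c['img'],cv2.COLOR_RGB2HSV)[...,2]
tb=cv2.cvtColor(c['img'],cv2.COLOR_RGB2BGR);b=cv2.cvtColor(s['img'],cv2.COLOR_RGB2BGR)
cv2.imwrite('pics/n.png',np.hstack([cv2.resize(tb[180:260,285:345],(450,600),interpolation=cv2.INTER_CUBIC),cv2.resize(b[145:215,260:328],(350,360),interpolation=cv2.INTER_CUBIC)]) if 0 else np.hstack([cv2.resize(tb[180:260,285:345],(420,560),interpolation=cv2.INTER_CUBIC),cv2.resize(b[145:225,262:316],(378,560),interpolation=cv2.INTER_CUBIC)]))
E
```

```text
red top [537.1  32.5  57.   29.6  -1.7 195. ]
red side [524.9  23.4  42.1  37.8  -5.3  68. ]
yellow [470.7  36.3  56.8  31.9  82.3  76. ]
red px 308 319 201 220
[ 0.5  0.  -0.9]
```

View pics/n.png

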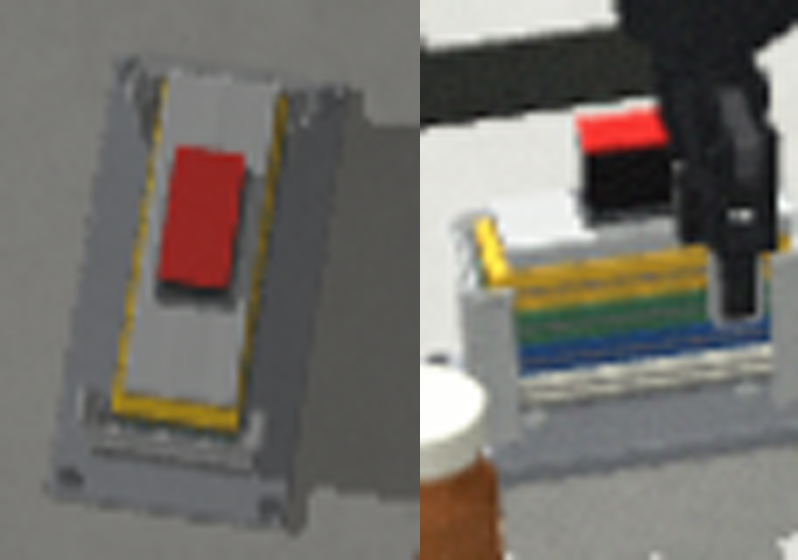

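The tamper lies flat and parallel on the stack, but about 3 mm towards +x: a yellow strip shows at the near end (crop y 400–412) and none at the far end. Regrasp it, recentre, and press.

```bash
python3 - <<'E'
from h import *
go(534,35.6,228,178.1)
E
```

```text
at [ 523.  -193.2  227.6] [-1.8000e+02  2.0000e-02  1.7811e+02] open 59.9 t 38.8 F [ 0.5  0.  -0.9]
go [ -3.5 229.1  -0.4] [-0.    0.02  0.01]
```

>>> carry_out:
  moves: "-5 50 0 0 0 0 70;-5 100 0 0 0 0 70;-5 150 0 0 0 0 70;-5 200 0 0 0 0 70;-4 229 0 0 0 0 70;-4 229 0 0 0 0 70;-4 229 0 0 0 0 70;-4 229 0 0 0 0 70;-4 229 0 0 0 0 70"

```text
time: 39.7
ee_pos: [0.5348, 0.0336, 0.2278]
tcp_rot: [-180.0, 0.0, 178.0]
wrist_force: [0.2, 0.4, -0.6]
opening: 0.07
grasp_force: 0.0
```

```bash
python3 - <<'E'
from h import *
go(534,35.6,149,178.1)
E
```

```text
at [534.8  33.6 227.8] [-1.7998e+02  4.0000e-02  1.7797e+02] open 70.0 t 39.7 F [ 0.2  0.4 -0.6]
go [ 0.9  2.  78.8] [-0.02  0.04 -0.13]
```

>>> carry_out:
  moves: "0.9 2 30 0 0 -0.1 70;0.9 2 55 0 0 -0.1 70;0.9 2 70 0 0 -0.1 70;0.9 2 78 0 0 -0.1 70;0.9 2 78 0 0 -0.1 70;0.9 2 78 0 0 -0.1 20;0.9 2 78 0 0 -0.1 20;0.9 2 78 0 0 -0.1 20;0.9 2 78 0 0 -0.1 20;0.9 2 78 0 0 -0.1 20;0.9 2 78 0 0 -0.1 20;0.9 2 78 0 0 -0.1 20;0.9 2 78 0 0 -0.1 20"
  force: 110

```text
time: 41.0
ee_pos: [0.534, 0.0365, 0.1498]
tcp_rot: [-180.0, 0.0, 178.1]
wrist_force: [0.5, -0.5, 2.4]
opening: 0.0275
grasp_force: 109.5
```

```bash
python3 - <<'E'
from h import *
go(531,35.6,149,178.1)
E
```

```text
at [534.   36.5 149.8] [-1.7999e+02  5.0000e-02  1.7813e+02] open 27.5 t 41.0 F [ 0.5 -0.5  2.4]
go [ 3.  -1.   0.8] [-0.01  0.05  0.03]
```

>>> carry_out:
  moves: "0 0 -4 0 0 0 20;0 0 -6 0 0 0 20;1.5 -0.4 -6 0 0 0 20;3 -0.7 -6 0 0 0 20;3 -0.7 -6 0 0 0 20;3 -0.7 -3 0 0 0 20;3 -0.7 -1 0 0 0 20;3 -0.7 0 0 0 0 20;3 -0.7 0 0 0 0 20"

```text
time: 41.9
ee_pos: [0.5311, 0.0359, 0.1499]
tcp_rot: [-180.0, 0.1, 178.1]
wrist_force: [-0.3, 0.6, 1.7]
opening: 0.0272
grasp_force: 110.7
```

```bash
python3 - <<'E'
from h import *
s=cam('side')
print(rect(s,'yellow',.110,(262,160,325,190))[0], rect(s,'red',.169,(270,150,310,180))[0],bot.get_obs()['torque'].round(2))
b=cv2.cvtColor(s['img'],cv2.COLOR_RGB2HSV).astype(int)
m=((b[...,0]>15)&(b[...,0]<35)&(b[...,1]>120))
for r in range(170,186): print(r,''.join('Y' if m[r,u] else ('W' if b[r,u,2]>165 else '.') for u in range(262,325)))
E
```

```text
[513.1  -6.5 154.5  75.2 -22.  240. ] [508.1  23.   34.8  13.5  77.8  26. ] [ 0.05  0.   -0.03]
170 WWWWWWWWWWWWWWWWWWWWWW.................WWWWWWWWWWWWWWWWWWWWWWWW
171 WWWWWWWWWWWWWWWWWWWWWW.................WWWWWWWWWWWWWWWWWWWWWWWW
172 WWWWWWWWWWWWWWWWWWWWW...................WWWWWWWWWWWWWWWWWWWWWWW
173 WWWWWWWWWWWWWWWWWWWWW...................WWWWWWWWWWWWWWWWWWWWWWW
174 WWWWWWWWWWWWWWWWWWWWW...................WWWWWWWWWWWWWWWWWWWWWWW
175 WWWWWWWWWWWWWWWWWWWWWW..................WWWWWWWWWWWWWWWWWWWWWWW
176 WWWWWWW.W.WWWWWWWWWWWW...................WWWWWWWWWW..WWWWWWWWWW
177 WWWWWWW.YYWWWWWWWWWWWW...................WW..........WWWWWWWWWW
178 WWWWWW..YYWWWWWWWWWWWWW.............................WWWWWWWWWWW
179 WWWWWWW.YYWWWWWWWWWWWWW..........................YYYYWWWWWWWWWW
180 WWWWWWW.YYWWWWWWWWWW.....................YYYYYYYYYYYYWWWWWWWWWW
181 WWWWWWW.YYYW.....................YYYYYYYYYYYYYYYYY...WWWWWWWWWW
182 WWWWWWW..YYW..............YYYYYYYYYYYYYYYYYYYYYYYY......WWWWWWW
183 WWWWWWWW.YYY......YYYYYYYYYYYYYYYYYYYYYYYY..YYYYYY......WWWWWWW
184 WWWWWWWW.YYYYYYYYYYYYYYYYYYYYYYYYY.YYYYYYYYYYYYYYY......WWWWWWW
185 WWWWWWWW.YYYYYYYYYYYYYYYYY..YYYYYYYYYYYYYYYYYYYY........WWWWWWW
```

>>> carry_out:
  moves: "0 0 2 0 0 0 20;0 0 4 0 0 0 20;0 0 6 0 0 0 20;0 0 7 0 0 0 20;0 0 8 0 0 0 20;0 0 8 0 0 0 20"

```text
time: 42.55
ee_pos: [0.5313, 0.0359, 0.1422]
tcp_rot: [-180.0, 0.1, 178.1]
wrist_force: [0.7, -0.3, 6.3]
opening: 0.0273
grasp_force: 111.1
```

```bash
python3 - <<'E'
from h import *
o=bot.get_obs();print(o['torque'].round(2),o['wrist_force'].round(1))
E
```

```text
[ 0.04 -0.42  0.03] [ 0.7 -0.3  6.3]
```

>>> carry_out:
  moves: "0 0 1 0 0 0 20;0 0 2 0 0 0 20;0 0 3 0 0 0 20;0 0 4 0 0 0 20;0 0 4 0 0 0 20"

```text
time: 43.05
ee_pos: [0.5331, 0.036, 0.1417]
tcp_rot: [180.0, 0.5, 178.1]
wrist_force: [-6.2, -0.3, 23.9]
opening: 0.0272
grasp_force: 113.6
```

```bash
python3 - <<'E'
from h import *
o=bot.get_obs();print(o['torque'].round(2),o['wrist_force'].round(1),o['tcp_rot'].round(2))
E
```

```text
[-0.    1.93  0.  ] [-6.2 -0.3 23.9] [179.97   0.48 178.13]
```

```bash
cat >> h.py <<'E'
def asc(img,u0,u1,v0,v1):
    "letters per pixel: colours; digits: grey level"
    b=cv2.cvtColor(img,cv2.COLOR_RGB2HSV).astype(int)
    for v in range(v0,v1):
        o=''
        for u in range(u0,u1):
            h,s,x=b[v,u]
            o+=('R' if h<8 or h>172 else 'Y' if h<35 else 'G' if h<97 else 'B') if s>100 and x>50 else str(min(9,x*10//256))
        print(v,o)
E
python3 - <<'E'
from h import *
s=cam('side'); asc(s['img'],262,325,160,206)
E
```

```text
160 111111111111111112223477621111111111788888888888888888888888888
161 111111111122234677777788863111111112788888888888888888888888888
162 11122234777777788888888886211111110R8R7888888888888888888888888
163 47777777888888888888888886211111111RRRR888888888888888888888888
164 8888888888888888888888RRRRRR1111111RRRR888888888888888888888888
165 8888888888888888888888RRRRRR1111111RRRRR88888888888888888888888
166 8888888888888888888888RRRRRR1111111RRRRR88888888888888888888888
167 88888888888888888888886RRRRR210112RRRRR578888888888888888888888
168 88888888888888888888884RRRR431101321110388888888888888888888888
169 88888888888888888888885RRR1231111310000388888888888888888888888
170 888888888888888888888852000242111320000478888776778888888888888
171 888888888888888888888852000242111221000388888888898888888888888
172 888888888888888888888852000242111211000489999999998888888888888
173 888888888888888888888851000142111210000289999999999888888888888
174 888888888888888888888731000142111210000168999999999888888888888
175 888888777788899999999641000143333310000168999999999988888888888
176 88888766
[... 1327 characters left out ...]
B3BBBBB4555557778888
196 754477555555543GBBBBBBBBBBBBBBBB333BBBBBBBBBBB45555555557777888
197 988787655555554BBBBBBBBB3333B3BBBBBBBBB454566666665555557777888
198 999999755545554BB3333BBBBBBBBBB44556666666676655554455557777788
199 999999986555553BBBBBBBBB454566666667765555555555665555557777788
200 999999998555553B44556666666676655455555566665554444555557777788
201 999999999655555666667765555445555656654444343333334555555776678
202 999999999655555555544555566665544444443334444444444554444555568
203 999999998555554455556654444343333334444444444444444444444443357
204 999999997554555544444433334344444444444444444444444444444444445
205 999999976555554433333444444444444444444444444444444444444444444
```

```bash
cat > drop.py <<'E'
from h import *
def blue(img,u0,v0):
    h=cv2.cvtColor(img,cv2.COLOR_BGR2HSV).astype(float); w=np.where((abs(h[...,0]-110)<14),h[...,1],0); w[w<90]=0
    return {u:(w[v0:,u-u0[0]]*np.arange(v0,w.shape[0])).sum()/w[v0:,u-u0[0]].sum()+u0[1] for u in range(280,300,2)}
if __name__=='__main__':
    n=cv2.imread('pics/n.png')[:,420:]; n=cv2.resize(n,(54,80),interpolation=cv2.INTER_AREA)
    s=cam('side'); f=cv2.cvtColor(s['img'],cv2.COLOR_RGB2BGR)[145:225,262:316]
    A=blue(n,(262,145),35);B=blue(f,(262,145),35)
    print([round(B[u]-A[u],2) for u in A])
    print('12 mm =',(w2px(s,[[.53,.005,.060]])-w2px(s,[[.53,.005,.072]])).round(2))
    o=bot.get_obs(); print(o['wrist_force'].round(1),o['torque'].round(2),o['ee_pos'].round(4),o['tcp_rot'].round(2))
E
python3 drop.py
```

```text
[np.float64(1.82), np.float64(2.04), np.float64(3.01), np.float64(1.9), np.float64(1.87), np.float64(2.12), np.float64(3.0), np.float64(1.94), np.float64(1.88), np.float64(2.06)]
12 mm = [[0.15 2.92]]
[-2.1 -0.6 23. ] [ 0.04  1.63 -0.02] [0.5331 0.036  0.1417] [179.97   0.48 178.13]
```

>>> carry_out:
  moves: "0 0 -4 0 0 0 20;0 0 -8 0 0 0 20;0 0 -11 0 0 0 20;0 0 -11 0 0 0 20;0 0 -11 0 0 0 20"

```text
time: 43.65
ee_pos: [0.5309, 0.0358, 0.1483]
tcp_rot: [-180.0, 0.0, 178.1]
wrist_force: [0.6, 0.1, 2.6]
opening: 0.0274
grasp_force: 110.9
```

```bash
python3 drop.py
```

```text
[np.float64(1.05), np.float64(0.98), np.float64(0.72), np.float64(1.1), np.float64(1.01), np.float64(-0.04), np.float64(0.88), np.float64(1.09), np.float64(0.53), np.float64(-0.04)]
12 mm = [[0.15 2.92]]
[ 1.4 -0.2  2.2] [ 0.05 -0.1   0.02] [0.5308 0.0358 0.1483] [-1.7998e+02  1.0000e-02  1.7813e+02]
```

>>> carry_out:
  moves: "0 0 0 0 0 0 60;0 0 0 0 0 0 60;0 0 0 0 0 0 60;0 0 0 0 0 0 60;0 0 0 0 0 0 60;0 0 -40 0 0 0 60;0 0 -80 0 0 0 60;0 0 -80 0 0 0 60;0 -50 -80 0 0 0 60;0 -100 -80 0 0 0 60;0 -150 -80 0 0 0 60;0 -200 -80 0 0 0 60;0 -250 -80 0 0 0 60;0 -300 -80 0 0 0 60;0 -300 -80 0 0 0 60;0 -300 -80 0 0 0 60"

```text
time: 45.3
ee_pos: [0.5207, -0.2651, 0.228]
tcp_rot: [180.0, -0.0, 178.0]
wrist_force: [0.2, 0.5, 0.1]
opening: 0.0597
grasp_force: 0.0
```

```bash
python3 - <<'E'
from h import *
c=cam('top'); s=cam('side'); cv2.imwrite('pics/ref_side.png',cv2.cvtColor(s['img'],cv2.COLOR_RGB2BGR))
print(rect(c,'red',.169,(290,190,340,245))[0]); asc(c['img'],290,340,185,256)
print('side');asc(s['img'],262,325,158,190)
E
```

```text
[534.9  31.3  56.9  29.6  -1.7 195. ]
185 44444444444444444444444444444444444444444444444444
186 44444444444444444444444444444444444444444444444444
187 44444444444444444444444444444444444444444444444444
188 44444444444443344444444444444444444444444444444444
189 44444444444432344444444444444444444444444444444444
190 44444444444433434444444444444444444444444444444444
191 444444444444343333Y5555444444444444444444444444444
192 444444444444443332Y5455555555444444444434333344444
193 444444444444443332Y5455555545455445344333223233444
194 444444444444443322Y5555555544455454Y23233222233444
195 44444444444444322Y55555555544455444Y23333222233444
196 44444444444444322Y54555555444445444Y22332222233444
197 44444444444444422Y54555555444445443Y32432222333344
198 44444444444444433Y54555555444454443Y32232222333333
199 44444444444444433Y5555555544444445Y222222222333333
200 44444444444444433Y5554555544444445Y222222222333333
201 44444444444444443Y5554555544445444Y222222222333333
202 44444444444443444544RRRRRRR5454444Y222222222333333
203 4444444444344444Y554RRRRRRRRRR4444Y222222222333333
204 4444444444444
[... 4323 characters left out ...]
11111111222211288888
180 88888775YYY8877777666555555555555555555YY4211111111222211488888
181 88889886YYY76555555555555555555YYYYYYYYYY4111111111222211488888
182 888888765YYY555555555555YYYYYYYYYYYYYYYYY3111111111222211488888
183 888888775YYY6565YYYYYYYYYYYYYYYYYYYYYYYYY3111111111111111488888
184 888888685YYYYYYYYYYYYYYYYYYYYYYYYYYYYYYYYY101111111111111488888
185 888887785YYYYYYYYYYYYYYYYYYYYYYYYYYYYYYYYY111111111111111488888
186 88888777666765YYY4YYYYYYYYYYYYYYYYYYYYYGG3111111111111111488888
187 88888766655555YYYYYYYYYYYYYYYYYG4G33333GG2110111111111111488888
188 8888875555445YYYYYYYYYYYGGG3333GGGGGG33333110111111111111488888
189 88888755555554YYGGG33333GGGG3G333333333333101011111111111588888
```

```bash
python3 - <<'E'
from h import *
c=cam('top')
def w(p,z): return (px2w(c,[p],z)[0,:2]*1000).round(1)
print('foot far-left',w((308.3,190.5),.124),'near-left',w((302.3,236.3),.124),'near-right',w((318.5,238.6),.124))
print('yellow near-left top',w((300.5,238.6),.110),'near-right top',w((318.7,240.6),.110))
print('left edge mid yellow',w((305,212),.110),'right',w((322.3,212),.110),'foot left',w((305.7,212),.124))
for x,y in((-78,-28),(-78,28),(78,28),(78,-28)):
  for z in(98,107):
    a=np.radians(-1.9);print(x,y,z,w2px(c,[[ (532+x*np.cos(a)-y*np.sin(a))/1000,(34+x*np.sin(a)+y*np.cos(a))/1000,z/1000]])[0].round(1))
E
```

```text
foot far-left [605.4  55.9] near-left [463.5  57.9] near-right [461.9   8.7]
yellow near-left top [457.6  63.1] near-right top [457.6   7.7]
left edge mid yellow [540.4  58.9] right [546.2   6.3] foot left [538.2  56.2]
-78 -28 98 [318.2 242.5]
-78 -28 107 [318.2 242.1]
-78 28 98 [300.1 239.9]
-78 28 107 [300.  239.5]
78 28 98 [307.6 190.4]
78 28 107 [307.5 189.8]
78 -28 98 [325.4 192.9]
78 -28 107 [325.4 192.3]
```

The tamper is within about 2 mm of the stack centre. The earlier stop (about 12 mm of travel, stiff beyond) is consistent with bottoming, but the tool pitched under 24 N. Regrasp and press more gently, correcting pitch.

>>> carry_out:
  moves: "-2 50 0 0 0 0 70;-2 100 0 0 0 0 70;-2 150 0 0 0 0 70;-2 200 0 0 0 0 70;-1 250 0 0 0 0 70;-1 300 0 0 0 0 70;-1 300 0 0 0 0 70;-1 300 0 0 0 0 70;-1 300 0 0 0 0 70;-1 300 0 0 0 0 70;-1 300 0 0 0 0 70"

```text
time: 46.55
ee_pos: [0.5319, 0.0348, 0.2287]
tcp_rot: [-180.0, 0.0, 178.0]
wrist_force: [0.1, 0.5, -0.3]
opening: 0.07
grasp_force: 0.0
```

```bash
python3 - <<'E'
from h import *
go(531.5,35.8,149.5,178.1)
E
```

```text
at [531.9  34.8 228.7] [-1.7998e+02  4.0000e-02  1.7804e+02] open 70.0 t 46.5 F [ 0.1  0.5 -0.3]
go [ 0.5  1.  79.2] [-0.02  0.04 -0.06]
```

>>> carry_out:
  moves: "0.5 1 30 0 0 0 70;0.5 1 55 0 0 0 70;0.5 1 70 0 0 0 70;0.5 1 78.5 0 0 0 70;0.5 1 78.5 0 0 0 70;0.5 1 78.5 0 0 0 20;0.5 1 78.5 0 0 0 20;0.5 1 78.5 0 0 0 20;0.5 1 78.5 0 0 0 20;0.5 1 78.5 0 0 0 20;0.5 1 78.5 0 0 0 20;0.5 1 78.5 0 0 0 20;0.5 1 78.5 0 0 0 20;0.5 1 81 0 0 0 20;0.5 1 83 0 0 0 20;0.5 1 84.5 0 0 0 20;0.5 1 84.5 0 0 0 20"
  force: 100

```text
time: 48.25
ee_pos: [0.5316, 0.0368, 0.1444]
tcp_rot: [-180.0, 0.1, 178.1]
wrist_force: [2.3, -0.5, 5.6]
opening: 0.0273
grasp_force: 99.6
```

```bash
python3 drop.py
```

```text
[np.float64(2.06), np.float64(1.45), np.float64(1.78), np.float64(2.05), np.float64(1.97), np.float64(0.94), np.float64(1.9), np.float64(2.1), np.float64(2.01), np.float64(0.99)]
12 mm = [[0.15 2.92]]
[ 0.1 -0.5  5.3] [-0.1   0.46  0.02] [0.5317 0.0368 0.1445] [-1.8000e+02  8.0000e-02  1.7812e+02]
```

```bash
cat > tilt.py <<'E'
from h import *
ref=cv2.imread('pics/ref_side.png'); s=cam('side'); f=cv2.cvtColor(s['img'],cv2.COLOR_RGB2BGR)
def bd(img,u):  # row where saturation-coded yellow->green->blue->white changes, by hue centroids
    h=cv2.cvtColor(img[183:206,u:u+1],cv2.COLOR_BGR2HSV)[:,0].astype(float); r=np.arange(183,206)
    o=[]
    for c in(25,110):
        w=np.where(abs(h[:,0]-c)<14,1.,0)*(h[:,1]>85); o.append(r[w>0].max() if w.sum()>1 else np.nan)
    return o
U=np.arange(277,300); A=np.array([bd(ref,u) for u in U]);B=np.array([bd(f,u) for u in U]); d=B-A
for k,n in enumerate(('yellow','blue')):
    g=np.isfinite(d[:,k]); p,cov=np.polyfit((U[g]-290)*3.5,d[g,k]*4.1,1,cov=True); print(n,'drop mm',p[1].round(1),'slope rad',p[0].round(3),'+-',np.sqrt(cov[0,0]).round(3))
o=bot.get_obs(); print(o['wrist_force'].round(1),o['torque'].round(2),(o['ee_pos']*1000).round(1),o['tcp_rot'].round(2))
E
python3 tilt.py
```

```text
yellow drop mm 6.4 slope rad 0.002 +- 0.019
blue drop mm 6.9 slope rad -0.01 +- 0.018
[1.2 0.  5.5] [-0.01 -0.49  0.03] [531.7  36.9 144.6] [-1.7999e+02  9.0000e-02  1.7813e+02]
```

>>> carry_out:
  moves: "0 0 1 0 0 0 20;0 0 2 0 0 0 20;0 0 3 0 0 0 20;0 0 3 0 0 0 20"

```text
time: 48.75
ee_pos: [0.5323, 0.0369, 0.1426]
tcp_rot: [180.0, 0.2, 178.1]
wrist_force: [2.6, -0.3, 12.3]
opening: 0.0275
grasp_force: 100.0
```

```bash
python3 tilt.py
```

```text
yellow drop mm 8.3 slope rad -0.009 +- 0.008
blue drop mm 8.8 slope rad 0.005 +- 0.013
[ 0.1 -0.6 12.6] [-0.05  0.01  0.04] [532.2  36.9 142.6] [179.99   0.2  178.13]
```

```bash
cat >> tilt.py <<'E'
k=cv2.resize(cv2.imread('pics/k.png')[:,:400],(90,90),interpolation=cv2.INTER_AREA); K=np.zeros_like(f); K[130:220,250:340]=k
C=np.array([bd(K,u) for u in U]); print('drop from bare stack mm: ref',(np.nanmean(A-C,0)*4.1).round(1),'now',(np.nanmean(B-C,0)*4.1).round(1))
E
python3 tilt.py
```

```text
yellow drop mm 8.3 slope rad -0.009 +- 0.008
blue drop mm 8.8 slope rad 0.005 +- 0.013
[ 0.  -0.7 10.9] [-0.07  0.46  0.01] [532.3  36.9 142.6] [179.99   0.2  178.13]
drop from bare stack mm: ref [2.3 2.7] now [10.7 11.4]
```

From the bare stack the drop is now about 11–12 mm with slope about 0, so it is bottomed and level. Press slightly more and hold.

>>> carry_out:
  moves: "0.5 0 0.7 0 0.2 0 20;0.5 0 1 0 0.2 0 20;0.5 0 1 0 0.2 0 20;0.5 0 1 0 0.2 0 20;0.5 0 1 0 0.2 0 20;0.5 0 1 0 0.2 0 20;0.5 0 1 0 0.2 0 20;0.5 0 1 0 0.2 0 20;0.5 0 1 0 0.2 0 20;0.5 0 1 0 0.2 0 20;0.5 0 1 0 0.2 0 20;0.5 0 1 0 0.2 0 20;0.5 0 1 0 0.2 0 20;0.5 0 1 0 0.2 0 20;0.5 0 1 0 0.2 0 20"

```text
time: 50.35
ee_pos: [0.5323, 0.0369, 0.1426]
tcp_rot: [180.0, 0.1, 178.1]
wrist_force: [2.6, -0.6, 14.7]
opening: 0.0275
grasp_force: 99.9
```

```bash
python3 tilt.py
```

```text
yellow drop mm 8.3 slope rad -0.009 +- 0.014
blue drop mm 9.0 slope rad -0.01 +- 0.016
[-2.1 -0.5 17.3] [-0.12  0.6  -0.  ] [532.3  36.9 142.5] [1.7998e+02 1.1000e-01 1.7813e+02]
drop from bare stack mm: ref [2.3 2.7] now [10.7 11.8]
```

>>> carry_out:
  moves: "0 0 0 0 0 0 20;0 0 0 0 0 0 20;0 0 0 0 0 0 20;0 0 0 0 0 0 20;0 0 0 0 0 0 20;0 0 0 0 0 0 20;0 0 0 0 0 0 20;0 0 0 0 0 0 20;0 0 0 0 0 0 20;0 0 0 0 0 0 20;0 0 0 0 0 0 20;0 0 0 0 0 0 20"

```text
time: 51.6
ee_pos: [0.5324, 0.0369, 0.1426]
tcp_rot: [180.0, 0.1, 178.1]
wrist_force: [3.2, -0.8, 15.8]
opening: 0.0277
grasp_force: 100.3
```

>>> carry_out:
  moves: "0 0 -3 0 0 0 20;0 0 -7 0 0 0 20;0 0 -12 0 0 0 20;0 0 -20 0 0 0 20;0 0 -35 0 0 0 20;0 0 -60 0 0 0 20;0 0 -60 0 0 0 20;0 40 -60 0 0 0 20;0 85 -60 0 0 0 20;0 130 -60 0 0 0 20;0 175 -60 0 0 0 20;0 220 -60 0 0 0 20;0 265 -60 0 0 0 20;0 310 -60 0 0 0 20;0 350 -60 0 0 0 20;0 365 -60 0 0 0 20;0 365 -60 0 0 0 20;0 365 -60 0 0 0 20;0 365 -60 0 0 0 20"

```text
time: 53.5
ee_pos: [0.5432, 0.4006, 0.1998]
tcp_rot: [-180.0, -0.2, 178.1]
wrist_force: [0.2, -0.7, -3.5]
opening: 0.0275
grasp_force: 100.4
```

```bash
python3 - <<'E'
from h import *
go(538,408,60,179.8); s=cam('side'); print(rect(s,'red',.2,(250,110,310,160))[0])
E
```

```text
at [543.2 400.6 199.8] [-179.95   -0.19  178.08] open 27.5 t 53.5 F [ 0.2 -0.7 -3.5]
go [  5.    7.3 139.8] [-0.05 -0.19 -1.72]
[526.5 421.9  33.7  15.6 -89.4  13. ]
```

>>> carry_out:
  moves: "5 7.3 0 0 -0.1 -1.7 20;5 7.3 30 0 -0.1 -1.7 20;5 7.3 65 0 -0.1 -1.7 20;5 7.3 95 0 -0.1 -1.7 20;5 7.3 120 0 -0.1 -1.7 20;5 7.3 135 0 -0.1 -1.7 20;5 7.3 140 0 -0.1 -1.7 20;5 7.3 143 0 -0.1 -1.7 20;5 7.3 145 0 -0.1 -1.7 20;5 7.3 147 0 -0.1 -1.7 20;5 7.3 147 0 -0.1 -1.7 20"

```text
time: 54.65
ee_pos: [0.5382, 0.4093, 0.0538]
tcp_rot: [180.0, -0.0, 179.8]
wrist_force: [-0.3, -1.2, -3.9]
opening: 0.0274
grasp_force: 100.4
```

```bash
python3 - <<'E'
from h import *
go(538,408,47,179.8)
c=cam('top'); print(rect(c,'red',.063,(180,185,225,230))[0])
asc(c['img'],180,224,176,240)
E
```

```text
at [538.2 409.3  53.8] [ 1.7998e+02 -2.0000e-02  1.7983e+02] open 27.4 t 54.6 F [-0.3 -1.2 -3.9]
go [ 0.1 -1.3  6.8] [ 0.02 -0.02  0.03]
[569.  396.8   4.7   2.3  52.5   3. ]
176 53222123344444444444444444444444444444444444
177 55232223244444444444444444444444444444444444
178 55322223334422122333444444444444444444444444
179 55532223333321111111112123333444444444444444
180 55532222333211111111111111111112223334444444
181 55543222233221111111111111111111111111124444
182 55554223233322111222111111111111111111123444
183 55554322223233211444322222222111111111124444
184 55555432322233212455555555444332111111124444
185 55555432222222322455555555555544211111134444
186 55554443222222223455555555555543211111234444
187 54444444322223222245555555555542111111234444
188 44444444332233332124555555555542111111234444
189 43344444433223333212555555555542111111234444
190 44333334433323333311455555555542111111234444
191 44433333333322233311255555555442111111244444
192 44433333333322223311145555555432111112344444
193 44443333333332223211135555555421111112344444
194 444443333333332232111RR4444554211111123
[... 1510 characters left out ...]
33334444444444
226 55555555555555544444444433333333334444444444
227 55555555555555544444444433333333333444444444
228 55555555555555554444444443333333333444444444
229 65555555555555555444444443333333333344444444
230 66555555555555555444444444333333333334444444
231 66555555555555555444444444333333333334444444
232 66655555555555555544444444433333333333444444
233 66655555555555555554444444433333333333444444
234 66665555555555555554444444443333333333344444
235 66665555555555555555444444443333333333344444
236 66665555555555555555444444444333333333334444
237 66666555555555555555544444444433333333333444
238 66666655555555555555544444444433333333333444
239 66666655555555555555554444444443333333333344
```

```bash
python3 - <<'E'
from h import *
c=cam('top')
w=lambda p,z:(px2w(c,[p],z)[0,:2]*1000).round(1)
print('foot corner FR',w((210.7,184.7),.024),'far edge',w((200,183),.024),'right edge',w((209.8,192),.024))
print('mat FR',w((219.2,180.8),.004),'far edge',w((205,179.3),.004),'right edge',w((218,192),.004))
E
```

```text
foot corner FR [611.2 382.4] far edge [613.1 418.9] right edge [586.6 381.6]
mat FR [631.6 360.8] far edge [631.6 409.5] right edge [593.4 359.1]
```

>>> carry_out:
  moves: "2.5 -0.5 0 0 0 0 20;2.5 -0.5 3 0 0 0 20;2.5 -0.5 5 0 0 0 20;2.5 -0.5 6 0 0 0 20;2.5 -0.5 7 0 0 0 20;2.5 -0.5 7 0 0 0 20"

```text
time: 55.35
ee_pos: [0.5353, 0.4087, 0.0489]
tcp_rot: [179.9, 0.0, 179.8]
wrist_force: [-8.0, -5.3, 15.5]
opening: 0.0279
grasp_force: 101.6
```

>>> carry_out:
  moves: "0 0 -2 0 0 0 20;0 0 -2 0 0 0 20;0 0 -2 0 0 0 60;0 0 -2 0 0 0 70;0 0 -2 0 0 0 70;0 0 -2 0 0 0 70;0 0 -2 0 0 0 70;0 0 -30 0 0 0 70;0 0 -70 0 0 0 70;0 0 -110 0 0 0 70;0 0 -150 0 0 0 70;0 0 -150 0 0 0 70;0 -50 -150 0 0 0 70;0 -100 -150 0 0 0 70;0 -150 -150 0 0 0 70;0 -200 -150 0 0 0 70;0 -250 -150 0 0 0 70;0 -300 -150 0 0 0 70;0 -300 -150 0 0 0 70;0 -300 -150 0 0 0 70"

```text
time: 57.35
ee_pos: [0.5347, 0.1075, 0.1962]
tcp_rot: [180.0, -0.0, 179.7]
wrist_force: [0.4, 0.7, -0.4]
opening: 0.0701
grasp_force: 0.0
```

```bash
python3 - <<'E'
from h import *
c=cam('top'); print(rect(c,'red',.063,(180,185,225,230))[0])
v=cv2.cvtColor(c['img'],cv2.COLOR_RGB2HSV)[...,2]; asc(c['img'],180,224,176,240)
print('cap',rect(c,'white',.085,(400,242,426,266))[0],'ring',rect(c,'ring',.028)[0])
go(452,-291,150,140)
E
```

```text
[ 5.388e+02  4.061e+02  5.780e+01  3.020e+01 -5.000e-01  1.680e+02]
176 44444444444444444444444444444444444444444444
177 44444444444444444444444444444444444444444444
178 44444444444421222333444444444444444444444444
179 44444444444421111111112123333444444444444444
180 44444444444321111111111111111112223334444444
181 44444444444311111111111111111111111111124444
182 44444444444311111111111111111111111111123444
183 44444444444311111122211111111111111111124444
184 44444444444211111344433332222211111111124444
185 44444444444211111455555555554433111111134444
186 44444444443211111555555555555554211111234444
187 44444444443111112555555555555554211111234444
188 44444444443111112455555555555543211111234444
189 44444444443111113555555555555543211111244444
190 44444444442111114555555555555542111111244444
191 44444444442111114555555555555542111111244444
192 44444444431111114555555555555542111112344444
193 44444444431111124545555555555542111112344444
194 44444444431111RRRRR4555555555442111112344444
195 44444444431111RRRRRRRRRR44555432111112444444
196 44444444421111RRRRRRRRRR23445421111112344444
197
[... 1658 characters left out ...]
4444
231 33211111111111111111111111111111344444444444
232 33211111111111111111111111111112344444444444
233 33321111111111111111111111111112344444444444
234 33332222333221111111111111111112344444444444
235 33333333344444443332221111111112344444444444
236 33333333344444444444444433221123444444444444
237 33333333344444444444444444444444444444444444
238 33333333444444444444444444444444444444444444
239 33333333444444444444444444444444444444444444
cap [ 443.4 -279.7   21.6    8.9   50.5   21. ] ring [ 580.8 -285.    62.9   62.5  -83.9  314. ]
at [534.7 108.5 196.1] [ 1.7999e+02 -6.0000e-02  1.7978e+02] open 70.2 t 57.4 F [ 0.5 -0.3 -0.8]
go [  81.1 -399.9   46.1] [-1.000e-02 -6.000e-02  3.978e+01]
```

The tamper stands flat, central on its mat within about 2 mm. Now the jar: check ring and cap.

```bash
python3 - <<'E'
from h import *
c=cam('top'); asc(c['img'],396,432,198,236); print(); asc(c['img'],398,430,240,268)
E
```

```text
198 444444444444444444444YYYYYYY44444444
199 444444444444444444444444444444444444
200 444444444444444444444444444444444444
201 444444444444444444444444444444444444
202 444444444444444444444444444444444444
203 444444444444443333334444444444444444
204 444444444433222222222344444444444444
205 444444444322223333332223444444444444
206 44444444322233BBBBBBBB32234444444444
207 444444332233BBBBBBBBBBB3223444444444
208 4444433223BBBBBBBBBBBBBBB22344444444
209 4444422223BBBBBBBBBBBBBBBB2234444444
210 444432222BBBBBBBBBBBBBBBBBB123444444
211 44442222BBBBBBBBBBBBBBBBBBB223444444
212 44431112BBBBBBBBBBBBBBBBBBB212444444
213 44432222BBBBBBBBBBBBBBBBBBB212344444
214 4322112BBBBBBBBBBBBBBBBBBBB212334444
215 3322122BBBBBBBBBBBBBBBBBBBBB12333333
216 3322112BBBBBBBBBBBBBBBBBBBB212333333
217 3332112BBBBBBBBBBBBBBBBBBBB212333333
218 33322122BBBBBBBBBBBBBBBBBBB212333333
219 33322112BBBBBBBBBBBBBBBBBBB222333333
220 33321222BBBBBBBBBBBBBBBBBBB212333333
221 333211122BBBBBBBBBBBBBBBBB2122333333
222 3333211222BBBBBBBBBBBBBBB21123333333
223 33332112122BBBBBBBBBBBBB211223333333
224 333332211122BBBBBBBBBBB2111233
[... 794 characters left out ...]
9 44444444444Y44444444444443333333
250 444444443YY344444444444333333333
251 44444443YY4444444444444333333333
252 4444444YYY5554444444444433333333
253 4444443YYY5654444444444433333333
254 444444YYYY5665444444444433333333
255 444444YYYY5666554444444433333333
256 444444YYYY4666665444444433333333
257 444444YYYY4566665444444333333333
258 444444YYYYY456665444444333333333
259 4444444YYYYY45665444443333333333
260 44444443YYYYY4554444333333333333
261 444444443YYYYYY33333333333333333
262 4444444443YYYYYY3333333333333333
263 44444444444433233333333333333333
264 44444444444444444444433333433444
265 44444444444444444444444444444444
266 44444444444444444444444444444444
267 44444444444444444444444444444444
```

>>> carry_out:
  moves: "40 -50 0 0 0 0 80;80 -100 0 0 0 0 80;80 -150 0 0 0 0 80;80 -200 0 0 0 0 80;80 -250 0 0 0 0 80;80 -300 0 0 0 0 80;80 -350 0 0 0 0 80;80 -398 0 0 0 0 80;80 -398 0 0 0 0 80;80 -398 0 0 0 0 80;80 -398 0 0 0 0 80;80 -398 0 0 0 0 80;80 -398 0 0 0 0 80"

```text
time: 58.75
ee_pos: [0.454, -0.2878, 0.1965]
tcp_rot: [-180.0, -0.0, 179.9]
wrist_force: [0.9, -0.4, -0.4]
opening: 0.08
grasp_force: 0.0
```

```bash
python3 - <<'E'
from h import *
go(451.5,-290.8,57,180)
E
```

```text
at [ 454.  -287.8  196.5] [-1.7999e+02 -5.0000e-02  1.7995e+02] open 80.0 t 58.8 F [ 0.9 -0.4 -0.4]
go [  2.4  -3.  139.5] [-0.01 -0.05 -0.05]
```

```bash
python3 - <<'E'
from h import *
c=cam('top'); w=lambda p,z:(px2w(c,[p],z)[0,:2]*1000).round(1)
print('disc',w((412.2,216.5),.006),w((398.5,216.5),.006),w((426,216.5),.006),'blue',w((413,215.5),.028))
E
```

```text
disc [ 581.3 -287.8] [ 576.5 -242.6] [ 586.2 -333.4] blue [ 580.8 -286.3]
```

>>> carry_out:
  moves: "2 -3 40 0 0 0 80;2 -3 80 0 0 0 80;2 -3 110 0 0 0 80;2 -3 130 0 0 0 80;2 -3 140 0 0 0 80;2 -3 140 0 0 0 80;2 -3 140 0 0 0 35;2 -3 140 0 0 0 35;2 -3 140 0 0 0 35;2 -3 140 0 0 0 35;2 -3 140 0 0 0 35;2 -3 140 0 0 0 35;2 -3 140 0 0 0 35;2 -3 140 0 0 0 35"
  force: 40

```text
time: 60.2
ee_pos: [0.4521, -0.2924, 0.0582]
tcp_rot: [-179.9, 0.1, 179.8]
wrist_force: [-0.8, 1.4, 5.6]
opening: 0.0466
grasp_force: 40.0
```

```bash
python3 - <<'E'
from h import *
go(582,-287,130,180)
E
```

```text
at [ 452.1 -292.4   58.2] [-1.7994e+02  7.0000e-02  1.7984e+02] open 46.6 t 60.2 F [-0.8  1.4  5.6]
go [-129.9    5.7  -71.7] [-0.06  0.07 -0.16]
```

```bash
python3 - <<'E'
from h import *
c=cam('top'); s=cam('side')
print('base',(px2w(c,[(419.8,193.5)],0)*1000).round())
for z in(.06,.08,.1,.12,.14,.16): print(z,(px2w(c,[(429.7,180.6)],z)*1000).round()[0,:2],(px2w(s,[(363,211.6)],z)*1000).round()[0,:2])
E
```

```text
base [[ 663. -309.    0.]]
0.06 [ 695. -327.] [ 718. -164.]
0.08 [ 689. -323.] [ 707. -190.]
0.1 [ 684. -319.] [ 697. -217.]
0.12 [ 679. -315.] [ 686. -243.]
0.14 [ 674. -311.] [ 675. -269.]
0.16 [ 668. -306.] [ 665. -296.]
```

>>> carry_out:
  moves: "0 0 -30 0 0 0 35;0 0 -72 0 0 0 35;0 0 -72 0 0 0 35;-40 2 -72 0 0 0 35;-80 3 -72 0 0 0 35;-80 3 -72 0 0 0 35"

```text
time: 60.9
ee_pos: [0.5347, -0.289, 0.127]
tcp_rot: [180.0, -0.0, 179.9]
wrist_force: [-1.3, -0.2, -1.9]
opening: 0.0462
grasp_force: 41.4
```

```bash
python3 - <<'E'
from h import *
go(581.5,-288.5,90,180)
E
```

```text
at [ 534.7 -289.   127. ] [ 1.7999e+02 -3.0000e-02  1.7993e+02] open 46.2 t 60.9 F [-1.3 -0.2 -1.9]
go [-46.8   0.6  37. ] [ 0.01 -0.03 -0.07]
```

>>> carry_out:
  moves: "-25 0 0 0 0 0 35;-47 0.5 0 0 0 0 35;-47 0.5 0 0 0 0 35;-47 0.5 0 0 0 0 35;-47 0.5 0 0 0 0 35"

```text
time: 61.4
ee_pos: [0.5776, -0.2891, 0.1284]
tcp_rot: [-180.0, -0.1, 179.8]
wrist_force: [1.1, -0.3, -1.8]
opening: 0.0461
grasp_force: 41.4
```

```bash
python3 - <<'E'
from h import *
go(581.5,-288.5,90,180)
E
```

```text
at [ 577.6 -289.1  128.4] [-1.7999e+02 -8.0000e-02  1.7981e+02] open 46.1 t 61.4 F [ 1.1 -0.3 -1.8]
go [-3.9  0.6 38.4] [-0.01 -0.08 -0.19]
```

>>> carry_out:
  moves: "-3.9 0.6 15 0 0 0 35;-3.9 0.6 28 0 0 0 35;-3.9 0.6 36 0 0 0 35;-3.9 0.6 43 0 0 0 35;-3.9 0.6 48 0 0 0 35;-3.9 0.6 52 0 0 0 35;-3.9 0.6 52 0 0 0 35"

```text
time: 62.1
ee_pos: [0.5821, -0.2884, 0.0757]
tcp_rot: [180.0, -0.1, 179.8]
wrist_force: [0.1, 0.5, -0.5]
opening: 0.0463
grasp_force: 41.4
```

>>> carry_out:
  moves: "0 0 5 0 0 0 35;0 0 8 0 0 0 35;0 0 10 0 0 0 35;0 0 10 0 0 0 35;0 0 10 0 0 0 35"

```text
time: 62.6
ee_pos: [0.5823, -0.2885, 0.0663]
tcp_rot: [-180.0, -0.1, 179.8]
wrist_force: [-0.4, 0.1, -1.5]
opening: 0.0458
grasp_force: 41.4
```

>>> carry_out:
  moves: "0 0 0.8 0 0 0 35;0 0 0.8 0 0 0 35;0 0 0.8 0 0 0 55;0 0 0.8 0 0 0 70;0 0 0.8 0 0 0 70;0 0 0.8 0 0 0 70;0 0 0.8 0 0 0 80;0 0 -30 0 0 0 80;0 0 -70 0 0 0 80;0 0 -110 0 0 0 80;0 0 -150 0 0 0 80;0 0 -150 0 0 0 80;40 0 -150 0 0 0 80;90 0 -150 0 0 0 80;140 0 -150 0 0 0 80;190 0 -150 0 0 0 80;190 0 -150 0 0 0 80;190 0 -150 0 0 0 80"

```text
time: 64.4
ee_pos: [0.3918, -0.288, 0.2168]
tcp_rot: [-179.9, 0.0, 179.7]
wrist_force: [0.1, 0.1, 1.0]
opening: 0.0799
grasp_force: 0.0
```

```bash
python3 - <<'E'
from h import *
s=cam('side'); asc(s['img'],312,356,222,272)
print(); asc(s['img'],262,325,170,206)
c=cam('top'); print('red',rect(c,'red',.063,(180,185,225,230))[0])
E
```

```text
222 88888888888888888888888888888888888888888888
223 88888888888888888888888888888888888888888888
224 88888888888888888888888888888888888888888888
225 88888888888888888888888888888888888888888888
226 88888888888888888888888888888888888888888888
227 88888888888888888888888888888888888888888988
228 88888888888888888888888888888888888888888888
229 88888888888888888899999998888888888888888888
230 88888888888888899999999999988888888888888888
231 88888888888888999999999999998888888888888888
232 88888888888888999999999999999888888888888888
233 88888888888889999999999999999888888888888888
234 88888888888888999999999999999888888888888898
235 88888888888888999999999999998888888888888888
236 88888888888888899999999999987888888888888888
237 88888888888888779999999999867888888888888888
238 88888888888888777899999987667888888888888888
239 88888888888888677777777766657888888888888886
240 88888888888888Y67777777666647888898888888884
241 88888888888887YY5677776665YYY888888888888884
242 8888888888888YYYYY556555YYYYY888888888888884
243 88888888888886YYYYYYYYYYYYYYY788888888888884
244 88888888888886YYYY
[... 3170 characters left out ...]
6665555557787888
197 111122211124554BB5555776666677665555555566666544445555557777888
198 111111111124557766666766655555555666665444444444445555567777788
199 111111111124557665554555556666654544433333444666445555557777788
200 111111111124555555566665544444433334444444444566545555557777788
201 111111111125555655444443333334444444444444444444445555555777778
202 111111111124554444333344444444444444444444444444444554554565568
203 111111231114554555444444444444444444444444444444444444444443357
204 411599972114554556544444444444444444444444444444444444444444456
205 611488741114554555444444444444444444444444455444444555544444445
red [ 5.388e+02  4.061e+02  5.780e+01  3.020e+01 -5.000e-01  1.680e+02]
```

The jar stands upright inside the ring, the stack is level and the tamper is central on its mat. Handing in.

```bash
python3 -c "
from workcell import bot
print(bot.job_done())"
```

```text
the job is handed in; nothing more can be done
None
```

I handed the job in at about 64 s of the 210 s allowed: all four cassettes are stacked, the spring plate was held pressed for about 2.9 s, the press block is back on its mat and the jar is in the ring. The grip slipped on the first press, so I regrasped and pressed again; I judged the plate bottomed out level from the camera drop (about 11–12 mm) and a hard force stop, not a direct reading. No verdict came back.

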